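# Carry the tall model tower on its loose tilting holder to the other stand

### The job

The tall model tower is mounted on a hand-held tilting holder whose tilt lock is loose, so it flops over unless the holder is tilted to keep it balanced. Take the holder by its black handle, lift it out of its stand, keep the tower upright in the air, clear of both stands, for at least six seconds in a row (never let it flop over, and do not steady the tower itself), then set the holder down gently in the other, empty stand so that it sits squarely with the tower's table resting level over both rails, and let go. Leave the jars and bottles on the bench where they are.

Things in the scene. Friction and masses are not known exactly. Their poses are not given: they have to be found in the camera images.
- holder: The holder: dark steel bar 275 x 50 x 10 mm along its x, 0.5 kg, lying in stand_a at the start. Origin: on its underside, straight below the middle of the black handle (handle); x points along the bar to the tower, z up. A steel ballast block 50 mm wide stands at x = -92 to -52 mm, 45 mm high. Centre of mass of holder and tower together: near x = 37 mm
- handle (a point): Point to grip on the black handle, 75 mm above the holder's underside and as high as the hinge; axes as the holder's. The handle is an upright block 50 mm (x) by 22 mm (y), from 10 to 95 mm above the holder's underside: grip it from above across y, firmly (60 N or more)
- hinge (a point): Middle of the hinge axis, fixed in the holder at x = 130 mm, y = 0, 75 mm above its underside, between two aluminium cheeks 50 mm wide at x = 86 and 174 mm; axes as the holder's, the hinge axis is x. Tilting the holder about its x pulls the tower the same way through the hinge's spring
- tower (a joint): Tilt of the tower relative to the holder (rad): 0 = square to the holder, positive = turned about the holder's +x (its top goes to the holder's -y); stops at -0.45 and 0.45. Hinge spring 0.011 N m/rad towards 0, damping 0.0003 N m s/rad, no dry friction
- tower_table (a point): Middle of the tower's swinging table, on the hinge axis; turns with the tower (z = the tower's upright axis, x along the hinge). The table is an aluminium plate 70 (x) x 140 (y) x 6 mm, thickness centred here; a steel counterweight 50 x 50 x 22 mm hangs under it, 34 to 56 mm below the axis
- tower_top (a point): Middle of the flat roof of the tower, 184 mm above the hinge axis, axes as tower_table. Tower (wooden lattice 45 mm square, grey cabin, roof 68 x 83 mm), table and counterweight: 0.274 kg nominal, centre of mass 8.4 mm above the hinge, inertia about the hinge 0.0021 kg m2; gravity overturns it with 0.0226 N m/rad, twice the spring: on a level holder it falls with a time constant of 0.43 s
- stand_a: Stand that holds the holder at the start, fixed: aluminium plate 290 x 160 x 8 mm, two wooden rails at y = -60 and 60 mm, 20 mm thick, 100 mm free between, x = 90 to 170 mm, tops 79.5 mm above the bench. Origin on the bench below the holder's origin when that sits squarely in it (8 mm higher); x to the rails. There the tower's table is 0.5 mm over both rails, which keep it level
- stand_b: The other stand, empty at the start, where the holder must go: same shape, size, origin and axes as stand_a, on the other side of the bench. Lower the holder straight down between the rails from above them
- jar_near: Paint jar, 36 mm wide and 45 mm high, standing between the stands; leave it alone. Origin: centre of its underside
- jar_far: Paint jar, 36 mm wide and 45 mm high, standing between the stands, farther from the robot; leave it alone. Origin: centre of its underside
- glue: Glue bottle, 40 mm wide and 100 mm high, at the left of the bench; leave it alone. Origin: centre of its underside
- thinner: Thinner bottle, 50 mm wide and 110 mm high, at the right of the bench; leave it alone. Origin: centre of its underside

How it is judged:
By the outcome, as a careful person would: the job done as asked, in the order asked, and still so for the second after the job is handed in, with the robot touching nothing.
It also fails if it takes over 67 s, if anything falls off the work surface, if the arm or the gripper's body presses on something with over 40 N, if the wrist force passes 120 N, or if a joint passes its speed limit or range.

### The arm

A 7-joint arm with a two-finger parallel gripper is mounted at the origin on the work surface. World frame = base frame: x ahead of the robot, y to its left, z up, the work surface at z = 0. Lengths are in mm, angles in rad, forces in N, time in s.
With the tool pointing down it reaches from about 400 to 925 mm from the base axis. Payload 4.1 kg.
Tool frame: the origin (TCP) lies midway between the tips of the shut fingers; the grasp point (between the pads) lies 19 mm behind it; z points along the fingers, y is the line along which they close (so a half turn about z gives the same grasp; the last joint's range is limited). The gripper opens to 85 mm and grips with 20 to 120 N. Pads are 22 mm wide; open, the fingers measure 114 mm over their backs; the gripper's body (76 mm by 85 mm) begins 54 mm behind the grasp point. The pads swing forward as they close: fully open they stand 13 mm farther back than shut.
Start: joints at [-1.271, 0.398, 0.045, 1.537, -0.019, 1.207, -0.051], TCP at [252.386, 599.037, 231.347] pointing down, gripper open.
Joint ranges: [-2.82, 2.82], [-0.49, 2.23], [-1.37, 1.46], [0, 2.46], [-1.36, 4.5], [0.23, 2], [-2.94, 2.94]. Speed limits (rad/s): [2.57, 2.57, 3.14, 3.14, 3.14, 3.14, 3.14].

### API

Orientations are given as a rotation vector (axis times angle).
In Python, from rig import * gives the robot as it stands.
- The arm moves only by the tool step_arm, never from a script. Its argument "increments" is a list of rows, each an object of numbers: "wx", "wy", "wz": the turn, a rotation vector about the tool's x, y, z each as a share of 45 degrees, from -1 to 1; "dx", "dy", "dz": the shift along the tool's x, y, z each as a share of 20 cm, from -1 to 1; "fingers": the closure, from 0 (fully open) to 1 (shut). In form: [{"wx": .., "wy": .., "wz": .., "dx": .., "dy": .., "dz": .., "fingers": ..}, ...]. A call has 1 to 5 rows; each row is the pose to reach, as a shift and turn from the pose commanded when the call began, along the tool's axes at that moment; what a row does not reach only later rows make up. A row lasts 1/10 s, in which the tool goes at most 50 mm and 8.59 degrees, less where a joint would pass 70% of its speed; a pose out of reach is approached as far as the arm can. A call with a number of a shift or a turn outside -1 to 1 is refused whole. A call with a gripper value outside its range is refused whole. The fingers move at their own pace and stop on an object; "force" is the grip in N (left out, the last holds). Time passes only in rows, so rows that repeat a pose let the fingers close. It gives the time, the measured TCP pose, the force, the opening and the grip force at its end, in the units of the state.
- state(): the state, without advancing time (a new reading comes with each control period).
- grab_frame(name): name is "scene" or "top" or "wrist"; returns a dict with "image" (420x560x3 uint8, red, green, blue), "mtx" (3x3 intrinsics, pixels), "eye" and "rotation" of the camera in the world. Camera axes: x right, y down, z forward; pixel columns grow to the right and rows downward; lengths in mm; the calibration is good to about 2 mm. The wrist camera is an equidistant fisheye: a pixel r from the principal point sees the ray r / f radians off the axis. A picture is of the moment at which its call begins. There is no depth.
- close_job(): hands the job in; it is judged then, once.
Trained networks look in a picture, given as the dict that the camera call returned (one of the last four; its "shot" number tells which), for a name from the list of things; names that differ only in an ending like _2 or _b are one class to them, and where a whole thing is asked for, a point or a joint stands for the part that bears it (a point fixed in the world has none). Each returns a list of dicts, best first, with "confidence" (0 to 1); they miss things now and then, are a little off and sometimes report something else, mostly with a low value. They report only what shows in the picture. A call takes as long as a camera call.
- regions_of(label, picture): "region" (420x560 bool, what is visible of it).
- spot_point(label, picture): "position" ([x, y, z] in mm, in the coordinates of the camera as it stood for that picture, good to about 4 mm: a listed point, or the origin of a listed thing).
The state is a dict: "clock": time; "joint_pos": joint angles; "qvel": joint speeds; "effort": joint torques, N m; "tcp_pos": TCP position; "ee_rot": TCP orientation; "contact_force": force on the tool from outside, world axes, zero at the start; "torque": the same for the moment, N m; "opening": finger opening in mm; "grasp_force": force on a finger pad.
Only numpy, scipy, OpenCV 4.12 (cv2) and the standard library are available. Lean on these libraries where they do the work, as an engineer would, in place of code of your own. Each camera call takes 0.05 s, during which the arm holds its last target. There are 200 camera calls.

## Working session

There is one attempt and no reset: what is moved stays moved. The work goes in short steps, Python scripts to look and compute and a tool call to move; the robot and the scene stay as the last step left them, time stands still between calls to the robot, and variables do not carry over. Pictures are saved under pics/ and viewed, at most 10 in all, crops included, and the job is handed in when it is done.

Besides the shell and the picture viewer there is one more tool, called after ">>>" in YAML: its name, and indented under it one key for each argument. step_arm: Moves the arm, as the interface text tells. Its arguments: {"type":"object","properties":{"increments":{"type":"array","items":{"type":"object","properties":{"wx":{"type":"number","minimum":-1,"maximum":1},"wy":{"type":"number","minimum":-1,"maximum":1},"wz":{"type":"number","minimum":-1,"maximum":1},"dx":{"type":"number","minimum":-1,"maximum":1},"dy":{"type":"number","minimum":-1,"maximum":1},"dz":{"type":"number","minimum":-1,"maximum":1},"fingers":{"type":"number"}}}},"force":{"type":"number"}},"required":["increments"]}

```bash
mkdir -p pics
cat > h.py <<'E'
from rig import *
import numpy as np, cv2
from scipy.spatial.transform import Rotation as R
def save(f,n): cv2.imwrite('pics/'+n+'.png',f['image'][:,:,::-1])
def W(f,p): return np.array(f['eye'])+np.array(f['rotation'])@np.array(p)
E
python3 - <<'E'
from h import *
fs={n:grab_frame(n) for n in('scene','top','wrist')}
cv2.imwrite('pics/a.png',np.vstack([np.hstack([fs['scene']['image'],fs['top']['image']])])[:,:,::-1][::1,::1]) if 0 else None
save(fs['wrist'],'w0')
im=np.hstack([cv2.resize(fs[n]['image'],(400,300)) for n in('scene','top')])
cv2.imwrite('pics/a.png',im[:,:,::-1])
for n in('scene','top'):
    f=fs[n]; print(n,np.round(f['eye']),np.round(f['mtx'],0).tolist())
    for l in('holder','handle','hinge','tower_top','stand_a','stand_b'):
        print(l,[(np.round(W(f,d['position'])),round(d['confidence'],2)) for d in spot_point(l,f)])
f=fs['wrist'];print(np.round(f['eye']),np.round(f['mtx'],0).tolist(),np.round(f['rotation'],2).tolist())
s=state();print(s)
E
```

```text
scene [1492.  161.  847.] [[464.0, 0.0, 285.0], [0.0, 464.0, 216.0], [0.0, 0.0, 1.0]]
holder [(array([2122.,  790., 1477.]), 0.65)]
handle [(array([2193.,  862., 1549.]), 0.94)]
hinge [(array([1615.,  284.,  970.]), 0.73), (array([2942., 1611., 2298.]), 0.56), (array([2179.,  848., 1534.]), 0.22)]
tower_top [(array([2934., 1602., 2289.]), 0.3)]
stand_a [(array([2930., 1599., 2286.]), 0.9), (array([2114.,  783., 1469.]), 0.78), (array([2177.,  846., 1533.]), 0.21), (array([2122.,  791., 1478.]), 0.2)]
stand_b [(array([2930., 1599., 2286.]), 0.9), (array([2114.,  783., 1469.]), 0.78), (array([2177.,  846., 1533.]), 0.21), (array([2122.,  791., 1478.]), 0.2)]
top [ 471.  -16. 1653.] [[448.0, 0.0, 282.0], [0.0, 448.0, 213.0], [0.0, 0.0, 1.0]]
holder [(array([ 910.,  423., 2092.]), 0.73)]
handle [(array([ 901.,  415., 2083.]), 0.59)]
hinge [(array([ 622.,  135., 1804.]), 0.76), (array([1550., 1063., 2732.]), 0.48), (array([ 266., -221., 1448.]), 0.28)]
tower_top [(array([ 602.,  115., 1784.]), 0.86)]
stand_a [(array([ 925.,  438., 2107.]), 0.89), (array([ -90., -577., 1092.]), 0.76)]
stan
[... 202 characters left out ...]
s': array([-1.27097999,  0.39832753,  0.0451162 ,  1.5365677 , -0.01868754,
        1.20691502, -0.05074016]), 'qvel': array([-2.42063079e-04, -7.79920784e-04,  8.24915371e-04, -2.28298973e-05,
        3.88555503e-04,  1.02700255e-03, -1.42491458e-03]), 'effort': array([-7.02314810e-04, -4.74919403e+01,  1.36272356e+00, -2.54488349e+01,
        1.15662694e-02,  9.38167432e-04, -2.82626291e-05]), 'tcp_pos': array([252.41484908, 599.03907445, 231.40831699]), 'ee_rot': array([6.22267954e-01, 3.07928794e+00, 3.10860629e-04]), 'contact_force': array([-0.31767012, -0.02322874, -0.10432229]), 'torque': array([-0.01099693,  0.04194202, -0.04360555]), 'grasp_force': 0.0, 'opening': 85.51835839988087}
```

View pics/a.png

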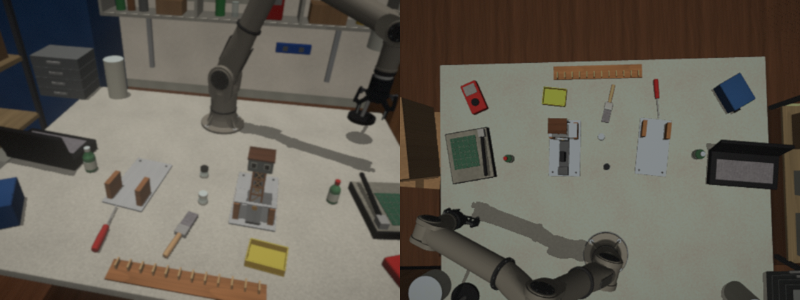

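View pics/w0.png

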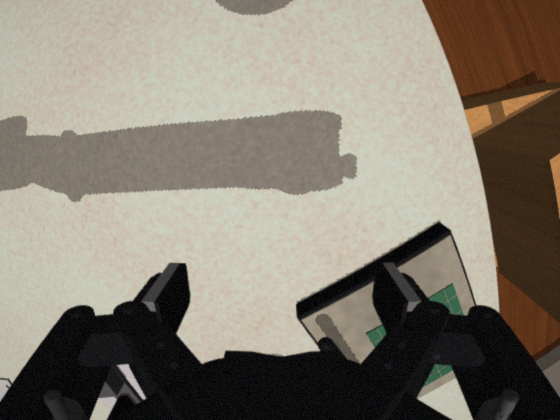

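```bash
sed -i 's/np.array(f.*rotation.*$/R.from_rotvec(f["rotation"]).apply(p)/' h.py
python3 - <<'E'
from h import *
f=grab_frame('wrist');print(R.from_rotvec(f['rotation']).as_matrix().round(2).tolist(), R.from_rotvec(state()['ee_rot']).as_matrix().round(2).tolist())
for n in('top','scene'):
    f=grab_frame(n); save(f,n+'1'); np.save(n,f['image']); print(n,R.from_rotvec(f['rotation']).as_matrix().round(3).tolist())
    for l in('handle','hinge','tower_top','stand_a','holder'):
        print(l,[(np.round(W(f,d['position'])),round(d['confidence'],2)) for d in spot_point(l,f)])
print(state()['clock'])
E
```

```text
[[0.39, 0.89, 0.25], [0.92, -0.37, -0.11], [0.0, 0.27, -0.96]] [[-0.92, 0.39, 0.0], [0.39, 0.92, 0.0], [-0.0, 0.0, -1.0]]
top [[-0.022, -0.999, 0.031], [-1.0, 0.023, 0.014], [-0.015, -0.031, -0.999]]
handle [(array([   32.,   214., -1569.]), 0.94)]
hinge [(array([  165.,   216., -1568.]), 0.7)]
tower_top [(array([  163.,   207., -1386.]), 0.62)]
stand_a [(array([   30.,   217., -1653.]), 0.82), (array([   28.,  -234., -1656.]), 0.8)]
holder [(array([   32.,   216., -1649.]), 0.57)]
scene [[-0.182, 0.56, -0.809], [0.983, 0.117, -0.14], [0.017, -0.82, -0.571]]
handle [(array([-989.,   42., -758.]), 0.91)]
hinge [(array([-858.,   34., -765.]), 0.88)]
tower_top [(array([-863.,   37., -580.]), 0.79), (array([-858.,   32., -764.]), 0.22)]
stand_a [(array([-994., -413., -850.]), 0.77), (array([-990.,   36., -846.]), 0.6)]
holder [(array([-991.,   40., -838.]), 0.94), (array([-996., -411., -847.]), 0.65), (array([-860.,   38., -580.]), 0.43)]
1.4
```

View pics/top1.png

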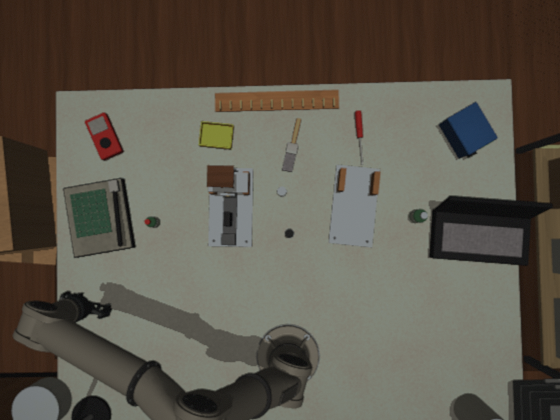

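View pics/scene1.png

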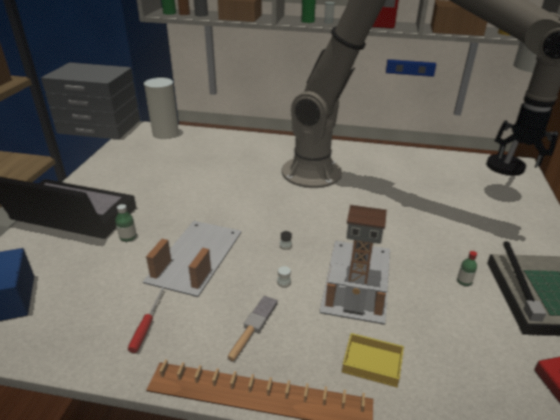

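```bash
sed -i '/^def W/d' h.py
cat >> h.py <<'E'
def W(f,p): return np.array(f['eye'])+R.from_rotvec(f["rotation"]).apply(p)
def ray2plane(f,uv,z):
    K=f['mtx']; d=R.from_rotvec(f['rotation']).apply(np.c_[(uv[:,0]-K[0][2])/K[0][0],(uv[:,1]-K[1][2])/K[1][1],np.ones(len(uv))])
    return f['eye']+d*((z-f['eye'][2])/d[:,2])[:,None]
def proj(f,P):
    c=R.from_rotvec(f['rotation']).inv().apply(np.atleast_2d(P)-f['eye']); K=np.array(f['mtx'])
    return c[:,:2]/c[:,2:]*[K[0,0],K[1,1]]+[K[0,2],K[1,2]]
E
python3 - <<'E'
from h import *
for n in('top','scene'):
    f=grab_frame(n)
    np.save('cam_'+n,{k:f[k] for k in('mtx','eye','rotation')}); cv2.imwrite(n+'.png',f['image'])
    g=cv2.cvtColor(f['image'],cv2.COLOR_RGB2GRAY)
    L=cv2.createLineSegmentDetector().detect(g)[0][:,0]
    for l in L:
        P=ray2plane(f,l.reshape(2,2),8)
        v=P[1]-P[0]; m=P.mean(0); ln=np.hypot(*v[:2])
        if ln>60 and 340<m[0]<720 and (-360<m[1]<-140 or 90<m[1]<310):
            a=np.arctan2(v[1],v[0]); a=(a+np.pi/4)%(np.pi/2)-np.pi/4
            print(n,m.round()[:2],round(ln),'x' if abs(v[0])>abs(v[1]) else 'y',a.round(3))
    rs=regions_of('stand_b',f)
    for r in rs[:2]:
        ys,xs=np.nonzero(r['region']); P=ray2plane(f,np.c_[xs,ys].astype(float),8)[:,:2].astype(np.float32)
        print(n,'rect',cv2.minAreaRect(P),r['confidence'])
E
```

```text
top [451. 179.] 73 x -0.011
top [501. 229.] 180 x -0.073
top [ 619. -314.] 75 x -0.134
top [641. 135.] 69 x -0.035
top [562. 173.] 65 x -0.014
top [632. 124.] 69 x -0.035
top [ 638. -194.] 81 x -0.172
top [704. 233.] 88 y -0.037
top [623. 236.] 93 y -0.07
top [666. 284.] 74 x -0.043
top [ 636. -225.] 83 x -0.136
top [643. 179.] 61 x 0.022
top [ 624. -329.] 75 x -0.138
top [ 625. -350.] 80 x -0.142
top [ 640. -207.] 66 x -0.137
top [441. 126.] 73 x -0.036
top rect ((543.3118896484375, -259.5880126953125), (163.750732421875, 292.7086486816406), 82.66864776611328) 0.87
top rect ((549.6671142578125, 194.47178649902344), (161.17091369628906, 288.3865966796875), 87.0810317993164) 0.57
scene [ 540. -335.] 90 x 0.476
scene [ 558. -210.] 92 x 0.359
scene [624. 269.] 82 x -0.085
scene [448. 229.] 114 x -0.047
scene [477. 172.] 177 x -0.074
scene [ 630. -244.] 82 x 0.446
scene [ 617. -316.] 82 x -0.15
scene [606. 118.] 117 x 0.059
scene [571. 210.] 85 y -0.044
scene [ 636. -200.] 72 x -0.125
scene [586. 197.] 66 y -0.046
scene [701. 190.] 153 y -0.035
scene [ 551. -255.] 90 x -0.11
scene [538. 257.] 60 x -0.054
scene [ 698. -240.] 89 y -0.131
scene [690. 192.] 154 y -0.04
scene [ 683. -275.] 152 y -0.13
scene [ 562. -174.] 285 x -0.131
scene [ 561. -234.] 74 x -0.105
scene [ 505. -176.] 175 x -0.125
scene rect ((549.931640625, 196.0733642578125), (163.0697021484375, 298.7645263671875), 87.75316619873047) 0.73
scene rect ((543.1378173828125, -280.03704833984375), (213.0150604248047, 298.5717468261719), 82.77131652832031) 0.59
```

>>> step_arm:
  increments:
    - {"dx":-0.965,"dy":-0.68,"fingers":0}
    - {"dx":-0.965,"dy":-0.68,"fingers":0}
    - {"dx":-0.965,"dy":-0.68,"fingers":0}
    - {"dx":-0.965,"dy":-0.68,"fingers":0}
    - {"dx":-0.965,"dy":-0.68,"fingers":0}
  force: 100

```text
invalid input at $.increments[0]: expected keys wx, wy, wz, dx, dy, dz, fingers
```

>>> step_arm:
  increments:
    - {"dx":-0.965,"dy":-0.677,"wz":-0.457}
    - {"dx":-0.965,"dy":-0.677,"wz":-0.457}
    - {"dx":-0.965,"dy":-0.677,"wz":-0.457}
    - {"dx":-0.965,"dy":-0.677,"wz":-0.457}
    - {"dx":-0.965,"dy":-0.677,"wz":-0.457}

```text
invalid input at $.increments[0]: expected keys wx, wy, wz, dx, dy, dz, fingers
```

Run:
```python
from h import *
s=state(); print(s['clock'],s['tcp_pos'],s['ee_rot'],s['joint_pos'])
```

```text
1.6 [252.38049162 599.02205978 231.31671908] [6.22101608e-01 3.07934592e+00 5.23002080e-05] [-1.27101842  0.39843846  0.04511509  1.53661216 -0.0186923   1.20692607
 -0.05066603]
```

>>> step_arm:
  increments:
    - {"wx":0,"wy":0,"wz":0,"dx":-0.965,"dy":-0.68,"dz":0,"fingers":0}
    - {"wx":0,"wy":0,"wz":0,"dx":-0.965,"dy":-0.68,"dz":0,"fingers":0}
    - {"wx":0,"wy":0,"wz":0,"dx":-0.965,"dy":-0.68,"dz":0,"fingers":0}
    - {"wx":0,"wy":0,"wz":0,"dx":-0.965,"dy":-0.68,"dz":0,"fingers":0}
    - {"wx":0,"wy":0,"wz":0,"dx":-0.965,"dy":-0.68,"dz":0,"fingers":0}
  force: 100

```text
clock: 2.1
tcp_pos: [379.6, 395.2, 231.6]
ee_rot: [0.627, 3.077, -0.001]
contact_force: [0.5, 0.2, 0.2]
opening: 85.7
grasp_force: 0.0
```

>>> step_arm:
  increments:
    - {"wx":0,"wy":0,"wz":-0.457,"dx":-0.965,"dy":-0.677,"dz":0,"fingers":0}
    - {"wx":0,"wy":0,"wz":-0.457,"dx":-0.965,"dy":-0.677,"dz":0,"fingers":0}
    - {"wx":0,"wy":0,"wz":-0.457,"dx":-0.965,"dy":-0.677,"dz":0,"fingers":0}
    - {"wx":0,"wy":0,"wz":-0.457,"dx":-0.965,"dy":-0.677,"dz":0,"fingers":0}
    - {"wx":0,"wy":0,"wz":-0.457,"dx":-0.965,"dy":-0.677,"dz":0,"fingers":0}

```text
clock: 2.6
tcp_pos: [503.9, 196.5, 231.7]
ee_rot: [0.064, 3.14, 0.0]
contact_force: [0.9, 0.6, -0.1]
opening: 85.6
grasp_force: 0.0
```

Run:
```python
from h import *
s=state(); print(s['clock'],s['tcp_pos'],s['ee_rot'],s['joint_pos'])
```

```text
2.6 [503.89711521 196.47170704 231.70625559] [6.44495341e-02 3.13995096e+00 3.57351937e-04] [-0.66777283  0.20684317  0.25227902  1.8040421  -0.05629923  1.13669849
  1.13274714]
```

Run:
```python
from h import *
f=grab_frame('wrist'); save(f,'w1')
for l in('handle','holder','hinge'):
    print(l,[(np.round(W(f,d['position']),1),round(d['confidence'],2)) for d in spot_point(l,f)])
f=grab_frame('scene')
for l in('handle','hinge'):
    print(l,[(np.round(W(f,d['position']),1),round(d['confidence'],2)) for d in spot_point(l,f)])
```

```text
handle [(array([508.6, 200.7,  80.6]), 0.73)]
holder [(array([505.7, 199.7,   9.1]), 0.8)]
hinge [(array([634.6, 197.4,  87.6]), 0.66)]
handle [(array([500.6, 198.9,  87.5]), 0.85)]
hinge [(array([632.2, 193.9,  83.8]), 0.8)]
```

View pics/w1.png

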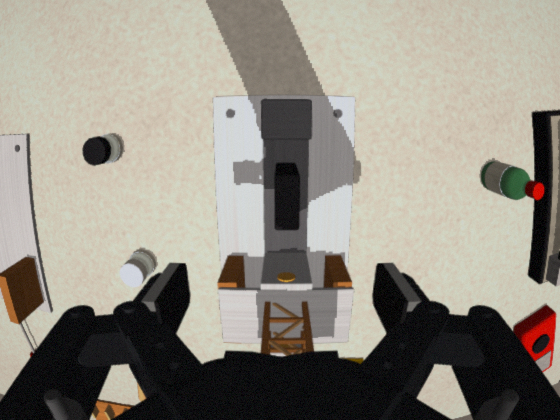

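>>> step_arm:
  increments:
    - {"wx":0,"wy":0,"wz":0,"dx":-0.03,"dy":0.018,"dz":0.2,"fingers":0}
    - {"wx":0,"wy":0,"wz":0,"dx":-0.03,"dy":0.018,"dz":0.4,"fingers":0}
    - {"wx":0,"wy":0,"wz":0,"dx":-0.03,"dy":0.018,"dz":0.6,"fingers":0}
    - {"wx":0,"wy":0,"wz":0,"dx":-0.03,"dy":0.018,"dz":0.75,"fingers":0}
    - {"wx":0,"wy":0,"wz":0,"dx":-0.03,"dy":0.018,"dz":0.838,"fingers":0}

```text
clock: 3.45
tcp_pos: [506.3, 203.7, 60.9]
ee_rot: [-0.057, -3.137, 0.002]
contact_force: [0.7, 0.0, -0.5]
opening: 85.5
grasp_force: 0.0
```

>>> step_arm:
  increments:
    - {"wx":0,"wy":0,"wz":0,"dx":0,"dy":0,"dz":0,"fingers":0.4}
    - {"wx":0,"wy":0,"wz":0,"dx":0,"dy":0,"dz":0,"fingers":0.5}
    - {"wx":0,"wy":0,"wz":0,"dx":0,"dy":0,"dz":0,"fingers":0.6}
    - {"wx":0,"wy":0,"wz":0,"dx":0,"dy":0,"dz":0,"fingers":0.65}
    - {"wx":0,"wy":0,"wz":0,"dx":0,"dy":0,"dz":0,"fingers":0.65}

```text
clock: 3.95
tcp_pos: [509.5, 202.8, 64.8]
ee_rot: [0.062, 3.139, 0.002]
contact_force: [-0.4, -0.2, 0.7]
opening: 29.6
grasp_force: 0.0
```

Run:
```python
from h import *
s=state(); print(s['clock'],s['tcp_pos'],s['ee_rot'],s['contact_force'],s['opening'])
f=grab_frame('wrist'); save(f,'w2')
f=grab_frame('scene'); np.save('ref0',f['image'])
for l in('handle',):
    print(l,[(np.round(W(f,d['position']),1),round(d['confidence'],2)) for d in spot_point(l,f)])
H=np.array([504,200,83.]);Rh=R.from_euler('z',-0.04)
im=f['image'].copy()
for p in [(130,0,0),(95,70,0),(95,-70,0),(165,70,0),(165,-70,0),(164,34,184),(164,-34,184),(96,34,184),(96,-34,184),(164,41,184),(164,-41,184)]:
    u=proj(f,H+Rh.apply(p))[0]; cv2.circle(im,tuple(int(round(x*4)) for x in u),3,(0,255,0),-1,shift=2)
cv2.imwrite('pics/chk.png',cv2.resize(im[180:330,280:430],None,fx=4,fy=4,interpolation=2)[:,:,::-1])
```

```text
3.95 [509.53483042 202.84808898  64.78617298] [6.23134149e-02 3.13918188e+00 1.87737647e-03] [-0.4450181  -0.24855353  0.65371911] 29.63246743998949
handle [(array([500.9, 197.5,  87.9]), 0.95), (array([ 500.9, -480.4,    1.2]), 0.69)]
```

View pics/w2.png

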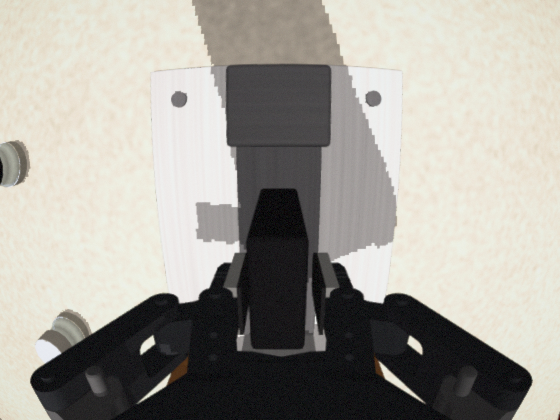

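View pics/chk.png

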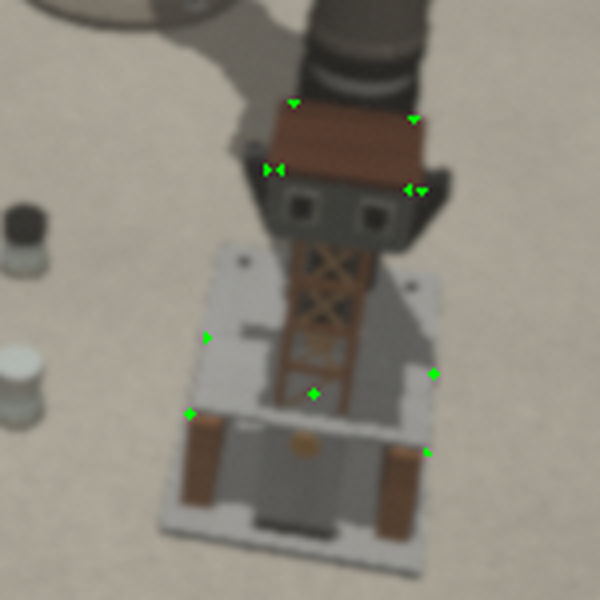

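>>> step_arm:
  increments:
    - {"wx":0,"wy":0,"wz":0,"dx":0,"dy":0,"dz":0,"fingers":0.8}
    - {"wx":0,"wy":0,"wz":0,"dx":0,"dy":0,"dz":0,"fingers":1}
    - {"wx":0,"wy":0,"wz":0,"dx":0,"dy":0,"dz":0,"fingers":1}
    - {"wx":0,"wy":0,"wz":0,"dx":0,"dy":0,"dz":0,"fingers":1}
    - {"wx":0,"wy":0,"wz":0,"dx":0,"dy":0,"dz":0,"fingers":1}
  force: 110

```text
clock: 4.6
tcp_pos: [509.0, 202.1, 64.1]
ee_rot: [0.063, 3.141, -0.0]
contact_force: [-0.9, -2.1, 5.9]
opening: 21.1
grasp_force: 107.7
```

```bash
cat > trk.py <<'E'
from h import *
PSI_A=-0.04
def roof(f,Hg,psi,th,dbg=None):
    """red centroid near predicted roof; Hg hinge world, returns (u,v), area"""
    c=proj(f,Hg+R.from_euler('zx',[psi,th]).apply([0,0,180]))[0]
    x0,y0=np.round(c-[36,26]).astype(int); x0,y0=max(x0,0),max(y0,0)
    P=f['image'][y0:y0+52,x0:x0+72].astype(float)
    red=P[...,0]-0.5*(P[...,1]+P[...,2])-8
    m=(red>10).astype(np.uint8)
    n,lab,st,_=cv2.connectedComponentsWithStats(m)
    k=1+np.argmax(st[1:,4]); w=np.clip(red,0,None)*cv2.dilate((lab==k).astype(np.uint8),np.ones((3,3)))
    yy,xx=np.mgrid[:w.shape[0],:w.shape[1]]
    return np.array([(w*xx).sum()/w.sum()+x0,(w*yy).sum()/w.sum()+y0]),st[k,4],P,w
def theta(f,Hg,psi,off,th0=0.):
    """absolute tilt; off = pixel offset (measured-model) at level"""
    m,a,_,_=roof(f,Hg,psi,th0)
    g=np.linspace(th0-.3,th0+.3,601); q=proj(f,Hg+np.array([R.from_euler('zx',[psi,t]).apply([0,0,180]) for t in g]))
    return g[np.argmin(abs(q[:,0]-(m-off)[0]))],m,a
E
python3 - <<'E'
from trk import *
s=state(); print(s['clock'],s['tcp_pos'],s['ee_rot'],s['contact_force'],s['torque'],s['opening'],s['grasp_force'])
f=grab_frame('scene')
Hg=np.array([634,196.5,83.])
for t in(0,.05):
    m,a,P,w=roof(f,Hg,PSI_A,t); print(m,a,proj(f,Hg+R.from_euler('zx',[PSI_A,0]).apply([0,0,180])))
print(theta(f,Hg,PSI_A,m-proj(f,Hg+R.from_euler('zx',[PSI_A,0]).apply([0,0,180]))[0]))
cv2.imwrite('pics/roof.png',cv2.resize(np.hstack([P[:,:,::-1],np.repeat(w[...,None]*4,3,2)]).clip(0,255).astype(np.uint8),None,fx=5,fy=5,interpolation=0))
E
```

```text
4.6 [509.04850482 202.11328196  64.13218443] [ 6.25986537e-02  3.14078990e+00 -1.89397779e-04] [-0.90651334 -2.06069502  5.87483539] [-0.22334846  0.25090645  0.06907206] 21.108149876606017 107.71358013153076
[366.75416558 215.80509633] 683 [[367.25630033 217.17576103]]
[366.75416558 215.80509633] 683 [[367.25630033 217.17576103]]
(np.float64(0.0), array([366.75416558, 215.80509633]), np.int32(683))
```

View pics/roof.png

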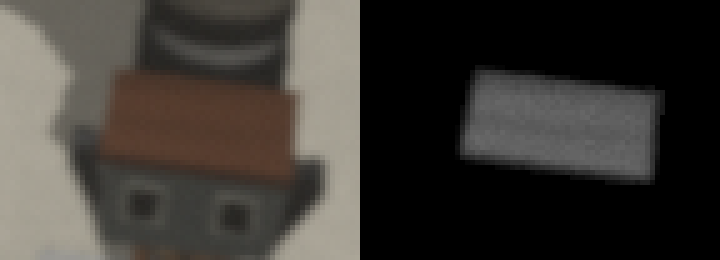

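```bash
cat > ctl.py <<'E'
import sys,pickle
from trk import *
from scipy.optimize import lsq_linear
RT=np.diag([-1.,1,-1]); A,K_,C_,MH=5.52,5.24,.143,1.1; LAG=.02; DT=.01
def Rw(psi,phi): return R.from_euler('ZX',[psi,phi])*R.from_matrix(RT)
def deriv_sim(x,phi,phid,ay):           # one DT step
    th,w,d=x; a=A*th+K_*phi-C_*(w-phid)+MH*ay+d
    return np.array([th+w*DT+.5*a*DT*DT,w+a*DT,d])
F=np.array([[1+.5*A*DT**2,DT,.5*DT**2],[A*DT,1-C_*DT,DT],[0,0,1]])
def series(S,t):                        # commanded piecewise-linear (t,phi,vy) delayed by LAG
    T=np.array(S['cmd']); return np.interp(t-LAG,T[:,0],T[:,1]),np.interp(t-LAG,T[:,0],T[:,2])
def prop(S,t1):
    t,x,P=S['t'],S['x'],S['P']
    while t<t1-1e-6:
        p0,v0=series(S,t); p1,v1=series(S,t+DT)
        x=deriv_sim(x,(p0+p1)/2,(p1-p0)/DT,(v1-v0)/DT/1000); P=F@P@F.T+np.diag([1e-8,(.1*DT)**2*3,(.08)**2*DT]); t+=DT
    S['t'],S['x'],S['P']=t1,x,P
def meas(S):
    s=state(); f=grab_frame('scene'); prop(S,s['clock'])
    Rm=R.from_rotvec(s['ee_rot']); Hg=s['tcp_pos']+Rm.apply([-125,0,-19])
    B=(Rm*R.from_matrix(RT).inv()).as_euler('ZXY')
    th,m,a=theta(f,Hg,B[0],S['off'],S['x'][0]); r=th-S['x'][0]
    H=np.array([1.,0,0]); G=S['P']@H/(H@S['P']@H+.003**2); S['x']=S['x']+G*r; S['P']=S['P']-np.outer(G,H@S['P'])
    print('t%.2f th %.3f innov %.3f | phi_m %.3f cmd %.3f pitch %.3f psi %.3f | tcp %s Fz %.1f area %d | est %s'%(s['clock'],th,r,B[1],S['phi'],B[2],B[0],s['tcp_pos'].round(1),s['contact_force'][2],a,S['x'].round(3)))
    return s
def plan(S,n,tgt,vmax,amax=250.):
    """tgt=(x,y,z,psi) of grasp point; prints n rows; updates S assuming they are sent"""
    t0=state()['clock']; S['cmd'].append((t0,S['phi'],S['v'][1])); prop(S,t0)
    g,v,psi=S['g'].copy(),S['v'].copy(),S['psi']; path=[]
    for i in range(12):
        e=np.array(tgt[:3])-g; sp=np.minimum(vmax,np.sqrt(2*amax*.7*np.linalg.norm(e))); want=e/max(np.linalg.norm(e),1e-6)*min(sp,np.linalg.norm(e)/.1)
        dv=want-v; dv*=min(1,amax*.1/max(np.linalg.norm(dv),1e-9)); v=v+dv; g=g+v*.1; psi+=np.clip(tgt[3]-psi,-.015,.015); path.append((g.copy(),v.copy(),psi))
    N=12
    def roll(u):
        T=[(t0-1,S['phi'],S['v'][1]),(t0,S['phi'],S['v'][1])]+[(t0+.1*(i+1),u[i],path[i][1][1]) for i in range(N)]
        Q={'cmd':T}; x=S['x'].copy(); o=[]; t=t0
        for k in range(N*10):
            p0,v0=series(Q,t); p1,v1=series(Q,t+DT); x=deriv_sim(x,(p0+p1)/2,(p1-p0)/DT,(v1-v0)/DT/1000); t+=DT
            if k%10==9: o+=[x[0],.3*x[1]]
        o[-2]*=4; o[-1]*=4
        du=np.diff(np.r_[S['phi'],u]); return np.array(o+list(.25*du)+[.1*(u[-1]-u[-2])])
    b=roll(np.zeros(N)); M=np.array([roll(e)-b for e in np.eye(N)]).T
    u=lsq_linear(M,-b,(-.33,.33)).x
    for i in range(N): u[i]=np.clip(u[i],(u[i-1] if i else S['phi'])-.14,(u[i-1] if i else S['phi'])+.14)
    R0=Rw(S['psi'],S['phi']); p0=S['g']+R0.apply([0,0,19]); rows=[]
    for i in range(n):
        Ri=Rw(path[i][2],u[i]); p=path[i][0]+Ri.apply([0,0,19])
        w=(R0.inv()*Ri).as_rotvec()/(np.pi/4); d=R0.inv().apply(p-p0)/200
        rows.append('{"wx":%.3f,"wy":%.3f,"wz":%.3f,"dx":%.3f,"dy":%.3f,"dz":%.3f,"fingers":1}'%(*w,*d))
        S['cmd'].append((t0+.1*(i+1),u[i],path[i][1][1]))
    print('['+','.join(rows)+']'); q=path[n-1]; print('phi',u[:n].round(3),'g',q[0].round(1),'v',q[1].round())
    S['g'],S['v'],S['psi'],S['phi']=q[0],q[1],q[2],u[n-1]
if __name__=='__main__':  # n x y z psi vmax [pics]
    a=[float(q) for q in sys.argv[1:]]; S=pickle.load(open('S.pkl','rb'))
    for _ in range(int(a[6]) if len(a)>6 else 1): meas(S)
    plan(S,int(a[0]),a[1:5],a[5]); pickle.dump(S,open('S.pkl','wb'))
E
python3 - <<'E'
from ctl import *
import pickle
s=state(); g=s['tcp_pos']+[0,0,19.]
S=dict(t=s['clock'],x=np.zeros(3),P=np.diag([.006**2,.01**2,.3**2]),g=g,v=np.zeros(3),psi=-.0399,phi=0.,cmd=[(s['clock']-1,0.,0.),(s['clock'],0.,0.)])
f=grab_frame('scene'); Rm=R.from_rotvec(s['ee_rot']); Hg=s['tcp_pos']+Rm.apply([-125,0,-19]); 
S['off']=roof(f,Hg,-.0399,0)[0]-proj(f,Hg+[0,0,180.])[0]; print(Hg,S['off'])
pickle.dump(S,open('S.pkl','wb')); pickle.dump(S,open('S0.pkl','wb'))
meas(S); plan(S,3,(g[0],g[1],g[2]+110,-.0399),150,400)
S['x']=np.array([.03,.05,.1]); plan(S,3,(g[0],g[1],g[2]+110,-.0399),150)
E
```

```text
[633.93446338 197.17588249  83.14921344] [-0.85905277 -1.3589429 ]
t4.70 th 0.000 innov 0.000 | phi_m -0.000 cmd 0.000 pitch -0.000 psi -0.040 | tcp [509.1 202.1  64.2] Fz 5.5 area 684 | est [0. 0. 0.]
[{"wx":0.000,"wy":0.000,"wz":0.000,"dx":0.000,"dy":0.000,"dz":-0.020,"fingers":1},{"wx":0.000,"wy":0.000,"wz":0.000,"dx":0.000,"dy":0.000,"dz":-0.060,"fingers":1},{"wx":0.000,"wy":0.000,"wz":0.000,"dx":0.000,"dy":0.000,"dz":-0.120,"fingers":1}]
phi [0. 0. 0.] g [509.  202.2 107.1] v [  0.   0. 120.]
[{"wx":0.178,"wy":0.000,"wz":0.000,"dx":-0.000,"dy":-0.013,"dz":-0.073,"fingers":1},{"wx":0.198,"wy":0.000,"wz":0.000,"dx":0.000,"dy":-0.015,"dz":-0.149,"fingers":1},{"wx":0.121,"wy":0.000,"wz":0.000,"dx":-0.000,"dy":-0.009,"dz":-0.218,"fingers":1}]
phi [-0.14  -0.155 -0.095] g [509.  202.2 150.7] v [  0.   0. 141.]
```

```bash
python3 ctl.py 3 509 202 195 -0.04 150
```

```text
t4.75 th 0.001 innov 0.001 | phi_m -0.000 cmd 0.000 pitch -0.000 psi -0.040 | tcp [509.  202.1  64.1] Fz 4.8 area 682 | est [0.001 0.002 0.009]
[{"wx":0.009,"wy":0.000,"wz":0.000,"dx":0.000,"dy":-0.001,"dz":-0.013,"fingers":1},{"wx":0.009,"wy":0.000,"wz":0.000,"dx":0.000,"dy":-0.001,"dz":-0.038,"fingers":1},{"wx":0.006,"wy":0.000,"wz":0.000,"dx":0.000,"dy":-0.001,"dz":-0.075,"fingers":1}]
phi [-0.007 -0.007 -0.005] g [509.  202.1  98.1] v [-0. -0. 75.]
```

>>> step_arm:
  increments:
    - {"wx":0.009,"wy":0.0,"wz":0.0,"dx":0.0,"dy":-0.001,"dz":-0.013,"fingers":1}
    - {"wx":0.009,"wy":0.0,"wz":0.0,"dx":0.0,"dy":-0.001,"dz":-0.038,"fingers":1}
    - {"wx":0.006,"wy":0.0,"wz":0.0,"dx":0.0,"dy":-0.001,"dz":-0.075,"fingers":1}

```text
clock: 5.1
tcp_pos: [506.8, 201.9, 77.3]
ee_rot: [-0.062, -3.137, 0.01]
contact_force: [-0.5, -0.1, -7.5]
opening: 20.6
grasp_force: 107.7
```

```bash
python3 ctl.py 2 509 202 195 -0.04 150 2
```

```text
t5.10 th 0.005 innov 0.004 | phi_m -0.006 cmd -0.005 pitch 0.004 psi -0.039 | tcp [506.8 201.9  77.3] Fz -7.5 area 684 | est [0.005 0.017 0.046]
t5.15 th 0.007 innov 0.001 | phi_m -0.005 cmd -0.005 pitch 0.001 psi -0.040 | tcp [508.3 202.2  79.1] Fz -5.7 area 681 | est [0.007 0.023 0.053]
[{"wx":0.074,"wy":0.000,"wz":0.000,"dx":0.000,"dy":-0.006,"dz":-0.050,"fingers":1},{"wx":0.070,"wy":0.000,"wz":0.000,"dx":0.000,"dy":-0.006,"dz":-0.113,"fingers":1}]
phi [-0.063 -0.059] g [509.  202.1 120.6] v [ -0.  -0. 125.]
```

>>> step_arm:
  increments:
    - {"wx":0.074,"wy":0.0,"wz":0.0,"dx":0.0,"dy":-0.006,"dz":-0.05,"fingers":1}
    - {"wx":0.07,"wy":0.0,"wz":0.0,"dx":0.0,"dy":-0.006,"dz":-0.113,"fingers":1}

```text
clock: 5.4
tcp_pos: [507.8, 202.9, 100.8]
ee_rot: [-0.058, -3.137, 0.093]
contact_force: [0.4, 0.7, -8.0]
opening: 20.9
grasp_force: 109.6
```

```bash
python3 ctl.py 3 509 202 195 -0.04 150 2
```

```text
t5.40 th 0.008 innov -0.003 | phi_m -0.059 cmd -0.059 pitch 0.002 psi -0.037 | tcp [507.8 202.9 100.8] Fz -8.0 area 688 | est [ 0.008 -0.017  0.035]
t5.45 th 0.005 innov -0.002 | phi_m -0.056 cmd -0.059 pitch -0.002 psi -0.038 | tcp [509.7 203.  103.5] Fz -4.8 area 680 | est [ 0.006 -0.034  0.026]
[{"wx":-0.120,"wy":0.000,"wz":-0.000,"dx":0.000,"dy":0.004,"dz":-0.075,"fingers":1},{"wx":-0.138,"wy":0.000,"wz":-0.000,"dx":0.000,"dy":0.001,"dz":-0.147,"fingers":1},{"wx":-0.117,"wy":0.000,"wz":0.000,"dx":0.000,"dy":-0.004,"dz":-0.210,"fingers":1}]
phi [0.035 0.049 0.032] g [509.  202.  162.6] v [ -0.  -0. 125.]
```

>>> step_arm:
  increments:
    - {"wx":-0.12,"wy":0.0,"wz":0.0,"dx":0.0,"dy":0.004,"dz":-0.075,"fingers":1}
    - {"wx":-0.138,"wy":0.0,"wz":0.0,"dx":0.0,"dy":0.001,"dz":-0.147,"fingers":1}
    - {"wx":-0.117,"wy":0.0,"wz":0.0,"dx":0.0,"dy":-0.004,"dz":-0.21,"fingers":1}

```text
clock: 5.8
tcp_pos: [509.3, 199.7, 144.2]
ee_rot: [0.07, 3.139, 0.048]
contact_force: [0.7, -1.0, -8.0]
opening: 20.6
grasp_force: 110.8
```

```bash
python3 ctl.py 3 509 202 195 -0.04 150 2
```

```text
t5.80 th -0.015 innov -0.009 | phi_m 0.031 cmd 0.032 pitch -0.000 psi -0.045 | tcp [509.3 199.7 144.2] Fz -8.0 area 687 | est [-0.014 -0.032 -0.01 ]
t5.85 th -0.013 innov 0.003 | phi_m 0.033 cmd 0.032 pitch -0.004 psi -0.042 | tcp [510.7 202.1 146.5] Fz -5.6 area 683 | est [-0.014 -0.021 -0.   ]
[{"wx":-0.038,"wy":0.000,"wz":-0.000,"dx":0.000,"dy":0.004,"dz":-0.053,"fingers":1},{"wx":-0.017,"wy":0.000,"wz":0.000,"dx":0.000,"dy":0.004,"dz":-0.097,"fingers":1},{"wx":0.015,"wy":0.000,"wz":0.000,"dx":0.000,"dy":0.003,"dz":-0.131,"fingers":1}]
phi [0.062 0.045 0.021] g [509.  202.  188.7] v [-0. -0. 68.]
```

>>> step_arm:
  increments:
    - {"wx":-0.038,"wy":0.0,"wz":0.0,"dx":0.0,"dy":0.004,"dz":-0.053,"fingers":1}
    - {"wx":-0.017,"wy":0.0,"wz":0.0,"dx":0.0,"dy":0.004,"dz":-0.097,"fingers":1}
    - {"wx":0.015,"wy":0.0,"wz":0.0,"dx":0.0,"dy":0.003,"dz":-0.131,"fingers":1}

```text
clock: 6.2
tcp_pos: [509.2, 201.4, 170.2]
ee_rot: [0.066, 3.14, 0.029]
contact_force: [0.6, -0.1, -7.5]
opening: 20.7
grasp_force: 110.9
```

```bash
sed -i 's/\.003\*\*2/.004**2/' ctl.py; python3 ctl.py 3 509 202 200 -0.04 60 2
```

```text
t6.20 th -0.007 innov 0.005 | phi_m 0.019 cmd 0.021 pitch -0.000 psi -0.042 | tcp [509.2 201.4 170.2] Fz -7.5 area 687 | est [-0.007  0.047  0.019]
t6.25 th -0.003 innov 0.002 | phi_m 0.020 cmd 0.021 pitch -0.002 psi -0.039 | tcp [509.8 203.6 171.3] Fz -6.7 area 679 | est [-0.004  0.055  0.025]
[{"wx":0.114,"wy":0.000,"wz":0.000,"dx":0.000,"dy":-0.008,"dz":-0.030,"fingers":1},{"wx":0.118,"wy":0.000,"wz":-0.000,"dx":0.000,"dy":-0.008,"dz":-0.052,"fingers":1},{"wx":0.086,"wy":0.000,"wz":-0.000,"dx":0.000,"dy":-0.005,"dz":-0.061,"fingers":1}]
phi [-0.069 -0.072 -0.047] g [509.  202.  200.8] v [-0. -0. 18.]
```

>>> step_arm:
  increments:
    - {"wx":0.114,"wy":0.0,"wz":0.0,"dx":0.0,"dy":-0.008,"dz":-0.03,"fingers":1}
    - {"wx":0.118,"wy":0.0,"wz":0.0,"dx":0.0,"dy":-0.008,"dz":-0.052,"fingers":1}
    - {"wx":0.086,"wy":0.0,"wz":0.0,"dx":0.0,"dy":-0.005,"dz":-0.061,"fingers":1}

```text
clock: 6.6
tcp_pos: [508.7, 204.0, 181.7]
ee_rot: [-0.056, -3.14, 0.069]
contact_force: [-0.8, 0.1, -9.0]
opening: 20.9
grasp_force: 111.5
```

```bash
python3 ctl.py 3 503.4 -251 200 -0.132 90 2
```

```text
t6.60 th 0.002 innov -0.006 | phi_m -0.044 cmd -0.047 pitch -0.000 psi -0.036 | tcp [508.7 204.  181.7] Fz -9.0 area 687 | est [ 0.003 -0.027  0.005]
t6.65 th -0.003 innov -0.004 | phi_m -0.044 cmd -0.047 pitch -0.000 psi -0.040 | tcp [509.  201.4 182. ] Fz -7.3 area 679 | est [-0.001 -0.047 -0.006]
[{"wx":-0.178,"wy":-0.000,"wz":0.019,"dx":-0.000,"dy":0.001,"dz":-0.007,"fingers":1},{"wx":-0.246,"wy":-0.002,"wz":0.038,"dx":-0.001,"dy":-0.019,"dz":-0.011,"fingers":1},{"wx":-0.194,"wy":-0.002,"wz":0.057,"dx":-0.002,"dy":-0.060,"dz":-0.010,"fingers":1}]
phi [0.093 0.146 0.106] g [508.8 187.3 203.2] v [ -1. -73.   3.]
```

>>> step_arm:
  increments:
    - {"wx":-0.178,"wy":0.0,"wz":0.019,"dx":0.0,"dy":0.001,"dz":-0.007,"fingers":1}
    - {"wx":-0.246,"wy":-0.002,"wz":0.038,"dx":-0.001,"dy":-0.019,"dz":-0.011,"fingers":1}
    - {"wx":-0.194,"wy":-0.002,"wz":0.057,"dx":-0.002,"dy":-0.06,"dz":-0.01,"fingers":1}

```text
clock: 7.0
tcp_pos: [508.7, 183.2, 183.8]
ee_rot: [0.147, 3.13, 0.162]
contact_force: [0.1, -0.8, -8.7]
opening: 20.9
grasp_force: 112.3
```

```bash
python3 ctl.py 3 503.4 -251 200 -0.132 90 2
```

```text
t7.00 th -0.030 innov -0.012 | phi_m 0.103 cmd 0.106 pitch 0.001 psi -0.094 | tcp [508.7 183.2 183.8] Fz -8.7 area 685 | est [-0.029 -0.047 -0.048]
t7.05 th -0.025 innov 0.006 | phi_m 0.101 cmd 0.106 pitch 0.000 psi -0.091 | tcp [508.8 184.4 183.9] Fz -7.8 area 680 | est [-0.028 -0.023 -0.032]
[{"wx":-0.009,"wy":-0.002,"wz":0.019,"dx":-0.003,"dy":-0.044,"dz":-0.004,"fingers":1},{"wx":0.044,"wy":-0.003,"wz":0.038,"dx":-0.007,"dy":-0.093,"dz":-0.009,"fingers":1},{"wx":0.097,"wy":-0.004,"wz":0.057,"dx":-0.010,"dy":-0.141,"dz":-0.014,"fingers":1}]
phi [0.113 0.071 0.03 ] g [508.5 160.3 203. ] v [ -1. -90.  -1.]
```

>>> step_arm:
  increments:
    - {"wx":-0.009,"wy":-0.002,"wz":0.019,"dx":-0.003,"dy":-0.044,"dz":-0.004,"fingers":1}
    - {"wx":0.044,"wy":-0.003,"wz":0.038,"dx":-0.007,"dy":-0.093,"dz":-0.009,"fingers":1}
    - {"wx":0.097,"wy":-0.004,"wz":0.057,"dx":-0.01,"dy":-0.141,"dz":-0.014,"fingers":1}

```text
clock: 7.4
tcp_pos: [508.2, 159.7, 183.9]
ee_rot: [0.206, 3.133, 0.044]
contact_force: [0.3, 0.8, -7.3]
opening: 20.3
grasp_force: 112.3
```

```bash
python3 ctl.py 3 503.4 -251 200 -0.132 90 2
```

```text
t7.40 th -0.001 innov 0.018 | phi_m 0.028 cmd 0.030 pitch -0.000 psi -0.131 | tcp [508.2 159.7 183.9] Fz -7.3 area 670 | est [-0.003  0.114  0.031]
t7.45 th 0.008 innov 0.005 | phi_m 0.026 cmd 0.030 pitch -0.000 psi -0.131 | tcp [508.3 159.4 183.9] Fz -7.9 area 674 | est [0.006 0.133 0.045]
[{"wx":0.178,"wy":0.000,"wz":0.003,"dx":-0.005,"dy":-0.058,"dz":-0.002,"fingers":1},{"wx":0.295,"wy":0.000,"wz":0.003,"dx":-0.011,"dy":-0.111,"dz":-0.005,"fingers":1},{"wx":0.194,"wy":0.000,"wz":0.003,"dx":-0.016,"dy":-0.148,"dz":-0.004,"fingers":1}]
phi [-0.11  -0.202 -0.123] g [508.2 133.3 202.8] v [ -1. -90.  -1.]
```

```bash
cp S.pkl S_bak.pkl
cat > fit.py <<'E'
import pickle,ctl
from ctl import *
from scipy.optimize import least_squares
S=pickle.load(open('S_bak.pkl','rb')); c=S['cmd'][:-4]
Y={}
ys=[(6.70,202.,-.04),(6.80,199.6,-.055),(6.90,194.7,-.07),(7.0,187.3,-.085),(7.10,187.3,-.085),(7.20,178.3,-.10),(7.30,169.3,-.115),(7.40,160.3,-.13)]
ty=np.array(ys); N=[(t,p,np.interp(t,ty[:,0],ty[:,1]+125*ty[:,2])) for t,p,_ in c]
print([(round(t,2),round(p,3),round(y)) for t,p,y in N])
D=np.array([(5.10,.005),(5.15,.007),(5.40,.008),(5.45,.005),(5.80,-.015),(5.85,-.013),(6.20,-.007),(6.25,-.003),(6.60,.002),(6.65,-.003),(7.0,-.030),(7.05,-.025),(7.4,-.001),(7.45,.008)])
T=np.array(N)
def sim(p,mh=1.1):
    A,K,lag,d,th,w=p; out=[]; t=5.1
    f=lambda t:(np.interp(t-lag,T[:,0],T[:,1]),(np.interp(t-lag,T[:,0],T[:,2])-np.interp(t-lag-.04,T[:,0],T[:,2]))/.04)
    tr=[]
    while t<7.46:
        tr.append((t,th)); p0,v0=f(t);p1,v1=f(t+.01)
        a=A*th+K*(p0+p1)/2-.143*(w-(p1-p0)/.01)+mh*(v1-v0)*.1*1+d; th+=w*.01+.5e-4*a; w+=a*.01; t+=.01
    tr=np.array(tr); return np.interp(D[:,0],tr[:,0],tr[:,1])
x0=np.array([5.52,5.24,.02,0,.005,.015]); sd=np.array([.7,.7,.02,.1,.005,.03])
for mh in(1.1,0):
    r=least_squares(lambda p:np.r_[(sim(p,mh)-D[:,1])/.003,(p-x0)/sd],x0,x_scale=sd); print(mh,r.x.round(3),r.cost,(sim(r.x,mh)-D[:,1]).round(4))
pickle.dump(N,open('N.pkl','wb'))
E
python3 fit.py
```

```text
[(3.65, 0.0, 197), (4.65, 0.0, 197), (4.8, 0.0, 197), (4.9, np.float64(-0.007), 197), (5.0, np.float64(-0.007), 197), (5.1, np.float64(-0.005), 197), (5.2, np.float64(-0.005), 197), (5.3, np.float64(-0.063), 197), (5.4, np.float64(-0.059), 197), (5.5, np.float64(-0.059), 197), (5.6, np.float64(0.035), 197), (5.7, np.float64(0.049), 197), (5.8, np.float64(0.032), 197), (5.9, np.float64(0.032), 197), (6.0, np.float64(0.062), 197), (6.1, np.float64(0.045), 197), (6.2, np.float64(0.021), 197), (6.3, np.float64(0.021), 197), (6.4, np.float64(-0.069), 197), (6.5, np.float64(-0.072), 197), (6.6, np.float64(-0.047), 197), (6.7, np.float64(-0.047), 197), (6.8, np.float64(0.093), 193), (6.9, np.float64(0.146), 186), (7.0, np.float64(0.106), 177), (7.1, np.float64(0.106), 177), (7.2, np.float64(0.113), 166), (7.3, np.float64(0.071), 155), (7.4, np.float64(0.03), 144)]
1.1 [ 5.482e+00  5.572e+00  7.000e-03 -3.000e-03  5.000e-03  1.900e-02] 1.8687393735436555 [ 0.0005 -0.0006 -0.0011 -0.      0.0033  0.0004  0.     -0.0018 -0.002
  0.0007  0.0019 -0.0018  0.0006 -0.0003]
0 [ 6.075e+00  5.110e+00  3.600e-02 -2.600e-02  4.000e-03  2.600e-02] 8.987156652652288 [-0.0008 -0.0015  0.0005  0.0023  0.0071  0.004   0.0001 -0.0024 -0.006
 -0.004   0.0016 -0.0028  0.0022 -0.0001]
```

```bash
python3 - <<'E'
s=open('ctl.py').read()
s=s.replace("A,K_,C_,MH=5.52,5.24,.143,1.1; LAG=.02","A,K_,C_,MH=5.48,5.57,.143,1.1; LAG=.007")
a=s.index("    T=np.array(S['cmd']);"); b=s.index("def prop")
s=s[:a]+"""    T=np.array(S['cmd']); y=lambda q:np.interp(q,T[:,0],T[:,2])
    return np.interp(t-LAG,T[:,0],T[:,1]),(y(t-LAG)-y(t-LAG-.04))/.04
"""+s[b:]
s=s.replace("np.diag([1e-8,(.1*DT)**2*3,(.08)**2*DT])","np.diag([1e-8,.02**2*DT,.02**2*DT])").replace(".004**2",".0025**2")
s=s.replace("S['cmd'].append((t0,S['phi'],S['v'][1]))","S['cmd'].append((t0,S['phi'],S['g'][1]+125*S['psi']))")
s=s.replace("T=[(t0-1,S['phi'],S['v'][1]),(t0,S['phi'],S['v'][1])]+[(t0+.1*(i+1),u[i],path[i][1][1]) for","T=S['cmd']+[(t0+.1*(i+1),u[i],path[i][0][1]+125*path[i][2]) for")
s=s.replace("S['cmd'].append((t0+.1*(i+1),u[i],path[i][1][1]))","S['cmd'].append((t0+.1*(i+1),u[i],path[i][0][1]+125*path[i][2]))")
open('ctl.py','w').write(s)
E
python3 - <<'E'
import re,pickle
from ctl import *
src=open('fit.py').read(); D=eval(re.search(r'D=np\.array\((.*)\)',src).group(1))
S=pickle.load(open('S_bak.pkl','rb')); S['cmd']=[tuple(map(float,q)) for q in pickle.load(open('N.pkl','rb'))]
S.update(t=5.1,x=np.array([.005,.019,0]),P=np.diag([.005**2,.02**2,.03**2]),g=np.array([508.5,160.3,203.]),v=np.array([-1,-60.,-1]),psi=-.13,phi=S['cmd'][-1][1])
for t,th in D:
    prop(S,t); H=np.array([1.,0,0]); r=th-S['x'][0]; G=S['P']@H/(S['P'][0,0]+.0025**2); S['x']=S['x']+G*r; S['P']=S['P']-np.outer(G,H@S['P']); print(t,round(r,4),S['x'].round(3))
print(state()['clock']); plan(S,3,(503.4,-251,200,-.132),60); pickle.dump(S,open('S.pkl','wb')); print(S['cmd'][-4:])
E
```

```text
5.1 0.0 [0.005 0.019 0.   ]
5.15 0.001 [0.006 0.021 0.   ]
5.4 0.0004 [ 0.008 -0.027  0.   ]
5.45 -0.0013 [ 0.006 -0.044 -0.001]
5.8 -0.005 [-0.015 -0.032 -0.011]
5.85 0.003 [-0.014 -0.021 -0.006]
6.2 0.0047 [-0.007  0.046  0.004]
6.25 0.0021 [-0.004  0.054  0.007]
6.6 -0.0025 [ 0.002 -0.034  0.002]
6.65 -0.0032 [-0.002 -0.053 -0.002]
7.0 -0.0033 [-0.03  -0.038 -0.007]
7.05 0.0037 [-0.027  0.092 -0.003]
7.4 -0.0009 [-0.001  0.1   -0.004]
7.45 0.001 [ 0.008  0.229 -0.003]
7.5
[{"wx":0.178,"wy":0.000,"wz":0.003,"dx":-0.003,"dy":-0.043,"dz":-0.002,"fingers":1},{"wx":0.317,"wy":0.000,"wz":0.003,"dx":-0.007,"dy":-0.083,"dz":-0.004,"fingers":1},{"wx":0.192,"wy":0.000,"wz":0.003,"dx":-0.011,"dy":-0.104,"dz":-0.003,"fingers":1}]
phi [-0.11  -0.219 -0.122] g [508.3 142.3 202.9] v [ -1. -60.  -0.]
[(7.5, 0.029511794697686226, np.float64(144.05)), (7.6, np.float64(-0.11048820530231379), np.float64(137.80062076688816)), (7.7, np.float64(-0.21924178220588375), np.float64(131.8012415337763)), (7.8, np.float64(-0.12161440459179351), np.float64(125.80186230066445))]
```

>>> step_arm:
  increments:
    - {"wx":0.178,"wy":0.0,"wz":0.003,"dx":-0.003,"dy":-0.043,"dz":-0.002,"fingers":1}
    - {"wx":0.317,"wy":0.0,"wz":0.003,"dx":-0.007,"dy":-0.083,"dz":-0.004,"fingers":1}
    - {"wx":0.192,"wy":0.0,"wz":0.003,"dx":-0.011,"dy":-0.104,"dz":-0.003,"fingers":1}

```text
clock: 7.8
tcp_pos: [507.1, 150.4, 181.9]
ee_rot: [-0.182, -3.122, 0.18]
contact_force: [-1.3, 3.5, -8.7]
opening: 20.7
grasp_force: 114.0
```

```bash
python3 ctl.py 3 503.4 -251 200 -0.132 75 1
```

```text
t7.80 th 0.058 innov 0.006 | phi_m -0.116 cmd -0.122 pitch 0.002 psi -0.117 | tcp [507.1 150.4 181.9] Fz -8.7 area 655 | est [0.057 0.026 0.006]
[{"wx":0.070,"wy":0.000,"wz":-0.000,"dx":-0.004,"dy":-0.042,"dz":0.005,"fingers":1},{"wx":-0.010,"wy":0.000,"wz":0.000,"dx":-0.009,"dy":-0.073,"dz":0.010,"fingers":1},{"wx":-0.102,"wy":0.000,"wz":-0.000,"dx":-0.013,"dy":-0.103,"dz":0.014,"fingers":1}]
phi [-0.176 -0.114 -0.042] g [508.  119.8 202.7] v [ -1. -75.  -1.]
```

>>> step_arm:
  increments:
    - {"wx":0.07,"wy":0.0,"wz":0.0,"dx":-0.004,"dy":-0.042,"dz":0.005,"fingers":1}
    - {"wx":-0.01,"wy":0.0,"wz":0.0,"dx":-0.009,"dy":-0.073,"dz":0.01,"fingers":1}
    - {"wx":-0.102,"wy":0.0,"wz":0.0,"dx":-0.013,"dy":-0.103,"dz":0.014,"fingers":1}

```text
clock: 8.15
tcp_pos: [507.7, 120.9, 183.6]
ee_rot: [-0.202, -3.133, 0.059]
contact_force: [0.4, -0.8, -7.8]
opening: 20.8
grasp_force: 114.0
```

```bash
python3 ctl.py 4 503.4 -251 200 -0.132 75 1
```

```text
t8.15 th 0.030 innov -0.009 | phi_m -0.038 cmd -0.042 pitch -0.000 psi -0.129 | tcp [507.7 120.9 183.6] Fz -7.8 area 652 | est [ 0.031 -0.14  -0.006]
[{"wx":-0.141,"wy":0.000,"wz":0.000,"dx":-0.004,"dy":-0.027,"dz":0.001,"fingers":1},{"wx":-0.154,"wy":0.000,"wz":0.000,"dx":-0.009,"dy":-0.063,"dz":0.003,"fingers":1},{"wx":-0.121,"wy":-0.000,"wz":0.000,"dx":-0.013,"dy":-0.103,"dz":0.005,"fingers":1},{"wx":-0.086,"wy":-0.000,"wz":0.000,"dx":-0.018,"dy":-0.142,"dz":0.007,"fingers":1}]
phi [0.069 0.079 0.054 0.026] g [507.6  89.8 202.5] v [ -1. -75.  -1.]
```

>>> step_arm:
  increments:
    - {"wx":-0.141,"wy":0.0,"wz":0.0,"dx":-0.004,"dy":-0.027,"dz":0.001,"fingers":1}
    - {"wx":-0.154,"wy":0.0,"wz":0.0,"dx":-0.009,"dy":-0.063,"dz":0.003,"fingers":1}
    - {"wx":-0.121,"wy":0.0,"wz":0.0,"dx":-0.013,"dy":-0.103,"dz":0.005,"fingers":1}
    - {"wx":-0.086,"wy":0.0,"wz":0.0,"dx":-0.018,"dy":-0.142,"dz":0.007,"fingers":1}

```text
clock: 8.6
tcp_pos: [507.6, 90.4, 183.6]
ee_rot: [0.206, 3.133, 0.036]
contact_force: [-0.0, 0.8, -7.2]
opening: 20.9
grasp_force: 114.0
```

```bash
python3 ctl.py 4 503.4 -251 200 -0.132 75 1
```

```text
t8.60 th 0.020 innov 0.020 | phi_m 0.023 cmd 0.026 pitch -0.000 psi -0.131 | tcp [507.6  90.4 183.6] Fz -7.2 area 635 | est [0.019 0.05  0.017]
[{"wx":0.178,"wy":-0.000,"wz":-0.000,"dx":-0.004,"dy":-0.050,"dz":-0.002,"fingers":1},{"wx":0.202,"wy":-0.000,"wz":-0.000,"dx":-0.009,"dy":-0.089,"dz":-0.003,"fingers":1},{"wx":0.127,"wy":-0.000,"wz":-0.000,"dx":-0.013,"dy":-0.121,"dz":-0.003,"fingers":1},{"wx":0.063,"wy":0.000,"wz":-0.000,"dx":-0.018,"dy":-0.154,"dz":-0.003,"fingers":1}]
phi [-0.114 -0.132 -0.074 -0.024] g [507.3  59.8 202.3] v [ -1. -75.  -1.]
```

>>> step_arm:
  increments:
    - {"wx":0.178,"wy":0.0,"wz":0.0,"dx":-0.004,"dy":-0.05,"dz":-0.002,"fingers":1}
    - {"wx":0.202,"wy":0.0,"wz":0.0,"dx":-0.009,"dy":-0.089,"dz":-0.003,"fingers":1}
    - {"wx":0.127,"wy":0.0,"wz":0.0,"dx":-0.013,"dy":-0.121,"dz":-0.003,"fingers":1}
    - {"wx":0.063,"wy":0.0,"wz":0.0,"dx":-0.018,"dy":-0.154,"dz":-0.003,"fingers":1}

```text
clock: 9.05
tcp_pos: [507.2, 61.1, 183.2]
ee_rot: [-0.2, -3.134, 0.032]
contact_force: [0.1, -1.0, -7.6]
opening: 21.1
grasp_force: 114.2
```

```bash
python3 ctl.py 4 503.4 -251 200 -0.132 75 1
```

```text
t9.05 th 0.029 innov 0.003 | phi_m -0.021 cmd -0.024 pitch -0.001 psi -0.128 | tcp [507.2  61.1 183.2] Fz -7.6 area 615 | est [ 0.029 -0.038  0.02 ]
[{"wx":0.042,"wy":0.000,"wz":0.000,"dx":-0.004,"dy":-0.040,"dz":0.001,"fingers":1},{"wx":0.022,"wy":-0.000,"wz":0.000,"dx":-0.009,"dy":-0.076,"dz":0.002,"fingers":1},{"wx":-0.008,"wy":0.000,"wz":-0.000,"dx":-0.013,"dy":-0.111,"dz":0.003,"fingers":1},{"wx":-0.028,"wy":0.000,"wz":0.000,"dx":-0.018,"dy":-0.147,"dz":0.005,"fingers":1}]
phi [-0.057 -0.041 -0.017 -0.001] g [506.9  29.8 202. ] v [ -1. -75.  -1.]
```

>>> step_arm:
  increments:
    - {"wx":0.042,"wy":0.0,"wz":0.0,"dx":-0.004,"dy":-0.04,"dz":0.001,"fingers":1}
    - {"wx":0.022,"wy":0.0,"wz":0.0,"dx":-0.009,"dy":-0.076,"dz":0.002,"fingers":1}
    - {"wx":-0.008,"wy":0.0,"wz":0.0,"dx":-0.013,"dy":-0.111,"dz":0.003,"fingers":1}
    - {"wx":-0.028,"wy":0.0,"wz":0.0,"dx":-0.018,"dy":-0.147,"dz":0.005,"fingers":1}

```text
clock: 9.5
tcp_pos: [506.8, 30.3, 183.0]
ee_rot: [0.205, 3.135, -0.001]
contact_force: [-0.6, -0.2, -7.7]
opening: 20.6
grasp_force: 114.3
```

```bash
python3 ctl.py 4 503.4 -251 200 -0.132 75 1
```

```text
t9.50 th 0.023 innov 0.010 | phi_m -0.001 cmd -0.001 pitch -0.000 psi -0.130 | tcp [506.8  30.3 183. ] Fz -7.7 area 610 | est [ 0.022 -0.015  0.032]
[{"wx":0.088,"wy":-0.000,"wz":0.000,"dx":-0.004,"dy":-0.044,"dz":0.000,"fingers":1},{"wx":0.076,"wy":0.000,"wz":-0.000,"dx":-0.009,"dy":-0.080,"dz":0.000,"fingers":1},{"wx":0.040,"wy":-0.000,"wz":0.000,"dx":-0.013,"dy":-0.115,"dz":0.001,"fingers":1},{"wx":0.011,"wy":-0.000,"wz":0.000,"dx":-0.018,"dy":-0.150,"dz":0.001,"fingers":1}]
phi [-0.07  -0.061 -0.033 -0.01 ] g [ 5.065e+02 -2.000e-01  2.018e+02] v [ -1. -75.  -1.]
```

>>> step_arm:
  increments:
    - {"wx":0.088,"wy":0.0,"wz":0.0,"dx":-0.004,"dy":-0.044,"dz":0.0,"fingers":1}
    - {"wx":0.076,"wy":0.0,"wz":0.0,"dx":-0.009,"dy":-0.08,"dz":0.0,"fingers":1}
    - {"wx":0.04,"wy":0.0,"wz":0.0,"dx":-0.013,"dy":-0.115,"dz":0.001,"fingers":1}
    - {"wx":0.011,"wy":0.0,"wz":0.0,"dx":-0.018,"dy":-0.15,"dz":0.001,"fingers":1}

```text
clock: 9.95
tcp_pos: [506.4, -0.1, 182.8]
ee_rot: [0.204, 3.135, -0.012]
contact_force: [-0.4, 0.1, -7.8]
opening: 20.4
grasp_force: 114.3
```

```bash
python3 ctl.py 4 503.4 -251 200 -0.132 80 1
```

```text
t9.95 th 0.018 innov 0.005 | phi_m -0.008 cmd -0.010 pitch -0.001 psi -0.130 | tcp [ 5.064e+02 -1.000e-01  1.828e+02] Fz -7.8 area 608 | est [ 0.018 -0.029  0.038]
[{"wx":0.030,"wy":-0.000,"wz":0.000,"dx":-0.005,"dy":-0.042,"dz":0.001,"fingers":1},{"wx":0.021,"wy":-0.000,"wz":0.000,"dx":-0.010,"dy":-0.081,"dz":0.001,"fingers":1},{"wx":0.005,"wy":-0.000,"wz":0.000,"dx":-0.014,"dy":-0.119,"dz":0.002,"fingers":1},{"wx":-0.006,"wy":0.000,"wz":0.000,"dx":-0.019,"dy":-0.158,"dz":0.003,"fingers":1}]
phi [-0.034 -0.027 -0.014 -0.005] g [506.1 -32.2 201.6] v [ -1. -80.  -1.]
```

>>> step_arm:
  increments:
    - {"wx":0.03,"wy":0.0,"wz":0.0,"dx":-0.005,"dy":-0.042,"dz":0.001,"fingers":1}
    - {"wx":0.021,"wy":0.0,"wz":0.0,"dx":-0.01,"dy":-0.081,"dz":0.001,"fingers":1}
    - {"wx":0.005,"wy":0.0,"wz":0.0,"dx":-0.014,"dy":-0.119,"dz":0.002,"fingers":1}
    - {"wx":-0.006,"wy":0.0,"wz":0.0,"dx":-0.019,"dy":-0.158,"dz":0.003,"fingers":1}

```text
clock: 10.4
tcp_pos: [506.1, -32.3, 182.6]
ee_rot: [0.205, 3.135, -0.008]
contact_force: [0.5, 0.6, -8.1]
opening: 20.9
grasp_force: 114.3
```

```bash
python3 ctl.py 4 503.4 -251 200 -0.132 90 1
```

```text
t10.40 th 0.013 innov 0.005 | phi_m -0.005 cmd -0.005 pitch -0.001 psi -0.131 | tcp [506.1 -32.3 182.6] Fz -8.1 area 599 | est [ 0.013 -0.014  0.044]
[{"wx":0.037,"wy":-0.000,"wz":-0.000,"dx":-0.005,"dy":-0.047,"dz":0.001,"fingers":1},{"wx":0.031,"wy":0.000,"wz":0.000,"dx":-0.011,"dy":-0.092,"dz":0.001,"fingers":1},{"wx":0.016,"wy":0.000,"wz":0.000,"dx":-0.016,"dy":-0.135,"dz":0.002,"fingers":1},{"wx":0.004,"wy":-0.000,"wz":0.000,"dx":-0.021,"dy":-0.179,"dz":0.002,"fingers":1}]
phi [-0.034 -0.03  -0.018 -0.008] g [505.7 -68.2 201.3] v [ -1. -90.  -1.]
```

>>> step_arm:
  increments:
    - {"wx":0.037,"wy":0.0,"wz":0.0,"dx":-0.005,"dy":-0.047,"dz":0.001,"fingers":1}
    - {"wx":0.031,"wy":0.0,"wz":0.0,"dx":-0.011,"dy":-0.092,"dz":0.001,"fingers":1}
    - {"wx":0.016,"wy":0.0,"wz":0.0,"dx":-0.016,"dy":-0.135,"dz":0.002,"fingers":1}
    - {"wx":0.004,"wy":0.0,"wz":0.0,"dx":-0.021,"dy":-0.179,"dz":0.002,"fingers":1}

```text
clock: 10.85
tcp_pos: [505.5, -68.7, 182.4]
ee_rot: [0.206, 3.135, -0.012]
contact_force: [1.1, 0.1, -8.5]
opening: 21.0
grasp_force: 114.3
```

```bash
python3 ctl.py 4 503.4 -251 200 -0.132 90 1
```

```text
t10.85 th 0.006 innov -0.001 | phi_m -0.008 cmd -0.008 pitch -0.001 psi -0.131 | tcp [505.5 -68.7 182.4] Fz -8.5 area 597 | est [ 0.006 -0.027  0.043]
[{"wx":0.001,"wy":-0.000,"wz":-0.000,"dx":-0.005,"dy":-0.045,"dz":0.001,"fingers":1},{"wx":-0.001,"wy":-0.000,"wz":0.000,"dx":-0.011,"dy":-0.089,"dz":0.001,"fingers":1},{"wx":-0.003,"wy":0.000,"wz":-0.000,"dx":-0.016,"dy":-0.134,"dz":0.002,"fingers":1},{"wx":-0.004,"wy":-0.000,"wz":-0.000,"dx":-0.021,"dy":-0.178,"dz":0.003,"fingers":1}]
phi [-0.009 -0.007 -0.006 -0.005] g [ 505.2 -104.2  201.1] v [ -1. -90.  -1.]
```

Very steady. Continue.

>>> step_arm:
  increments:
    - {"wx":0.001,"wy":0.0,"wz":0.0,"dx":-0.005,"dy":-0.045,"dz":0.001,"fingers":1}
    - {"wx":-0.001,"wy":0.0,"wz":0.0,"dx":-0.011,"dy":-0.089,"dz":0.001,"fingers":1}
    - {"wx":-0.003,"wy":0.0,"wz":0.0,"dx":-0.016,"dy":-0.134,"dz":0.002,"fingers":1}
    - {"wx":-0.004,"wy":0.0,"wz":0.0,"dx":-0.021,"dy":-0.178,"dz":0.003,"fingers":1}

```text
clock: 11.3
tcp_pos: [504.9, -104.9, 182.1]
ee_rot: [0.207, 3.135, -0.009]
contact_force: [-0.1, -1.0, -7.9]
opening: 20.5
grasp_force: 114.3
```

```bash
python3 ctl.py 4 503.4 -251 200 -0.132 90 1
```

```text
t11.30 th -0.004 innov -0.007 | phi_m -0.005 cmd -0.005 pitch -0.001 psi -0.132 | tcp [ 504.9 -104.9  182.1] Fz -7.9 area 593 | est [-0.004 -0.03   0.034]
[{"wx":-0.042,"wy":0.000,"wz":0.000,"dx":-0.005,"dy":-0.042,"dz":0.001,"fingers":1},{"wx":-0.037,"wy":0.000,"wz":-0.000,"dx":-0.011,"dy":-0.087,"dz":0.001,"fingers":1},{"wx":-0.020,"wy":0.000,"wz":0.000,"dx":-0.016,"dy":-0.133,"dz":0.002,"fingers":1},{"wx":-0.006,"wy":0.000,"wz":0.000,"dx":-0.021,"dy":-0.178,"dz":0.002,"fingers":1}]
phi [ 0.028  0.024  0.01  -0.001] g [ 504.8 -140.2  200.8] v [ -1. -90.  -1.]
```

>>> step_arm:
  increments:
    - {"wx":-0.042,"wy":0.0,"wz":0.0,"dx":-0.005,"dy":-0.042,"dz":0.001,"fingers":1}
    - {"wx":-0.037,"wy":0.0,"wz":0.0,"dx":-0.011,"dy":-0.087,"dz":0.001,"fingers":1}
    - {"wx":-0.02,"wy":0.0,"wz":0.0,"dx":-0.016,"dy":-0.133,"dz":0.002,"fingers":1}
    - {"wx":-0.006,"wy":0.0,"wz":0.0,"dx":-0.021,"dy":-0.178,"dz":0.002,"fingers":1}

```text
clock: 11.75
tcp_pos: [504.5, -140.4, 181.9]
ee_rot: [0.207, 3.134, -0.003]
contact_force: [1.0, 0.2, -8.1]
opening: 20.7
grasp_force: 114.3
```

```bash
python3 ctl.py 4 503.4 -251 200 -0.132 90 1
```

```text
t11.75 th -0.014 innov -0.011 | phi_m -0.002 cmd -0.001 pitch -0.000 psi -0.132 | tcp [ 504.5 -140.4  181.9] Fz -8.1 area 589 | est [-0.013 -0.022  0.021]
[{"wx":-0.065,"wy":0.000,"wz":-0.000,"dx":-0.005,"dy":-0.040,"dz":0.000,"fingers":1},{"wx":-0.055,"wy":0.000,"wz":0.000,"dx":-0.011,"dy":-0.085,"dz":0.001,"fingers":1},{"wx":-0.027,"wy":0.000,"wz":-0.000,"dx":-0.016,"dy":-0.132,"dz":0.001,"fingers":1},{"wx":-0.004,"wy":0.000,"wz":-0.000,"dx":-0.021,"dy":-0.178,"dz":0.001,"fingers":1}]
phi [0.051 0.043 0.02  0.003] g [ 504.3 -176.2  200.5] v [ -1. -90.  -1.]
```

>>> step_arm:
  increments:
    - {"wx":-0.065,"wy":0.0,"wz":0.0,"dx":-0.005,"dy":-0.04,"dz":0.0,"fingers":1}
    - {"wx":-0.055,"wy":0.0,"wz":0.0,"dx":-0.011,"dy":-0.085,"dz":0.001,"fingers":1}
    - {"wx":-0.027,"wy":0.0,"wz":0.0,"dx":-0.016,"dy":-0.132,"dz":0.001,"fingers":1}
    - {"wx":-0.004,"wy":0.0,"wz":0.0,"dx":-0.021,"dy":-0.178,"dz":0.001,"fingers":1}

```text
clock: 12.2
tcp_pos: [504.0, -176.0, 181.7]
ee_rot: [0.206, 3.134, 0.001]
contact_force: [-0.2, 0.0, -7.4]
opening: 20.7
grasp_force: 114.3
```

```bash
python3 ctl.py 4 503.4 -251 200 -0.132 80 1
```

```text
t12.20 th -0.025 innov -0.018 | phi_m 0.001 cmd 0.003 pitch -0.000 psi -0.131 | tcp [ 504.  -176.   181.7] Fz -7.4 area 593 | est [-0.025 -0.027  0.   ]
[{"wx":-0.104,"wy":-0.000,"wz":-0.000,"dx":-0.005,"dy":-0.032,"dz":-0.000,"fingers":1},{"wx":-0.089,"wy":-0.000,"wz":0.000,"dx":-0.010,"dy":-0.073,"dz":0.000,"fingers":1},{"wx":-0.044,"wy":0.000,"wz":-0.000,"dx":-0.014,"dy":-0.116,"dz":0.001,"fingers":1},{"wx":-0.009,"wy":-0.000,"wz":-0.000,"dx":-0.019,"dy":-0.158,"dz":0.001,"fingers":1}]
phi [0.084 0.072 0.037 0.009] g [ 503.9 -208.2  200.3] v [ -1. -80.  -1.]
```

>>> step_arm:
  increments:
    - {"wx":-0.104,"wy":0.0,"wz":0.0,"dx":-0.005,"dy":-0.032,"dz":0.0,"fingers":1}
    - {"wx":-0.089,"wy":0.0,"wz":0.0,"dx":-0.01,"dy":-0.073,"dz":0.0,"fingers":1}
    - {"wx":-0.044,"wy":0.0,"wz":0.0,"dx":-0.014,"dy":-0.116,"dz":0.001,"fingers":1}
    - {"wx":-0.009,"wy":0.0,"wz":0.0,"dx":-0.019,"dy":-0.158,"dz":0.001,"fingers":1}

```text
clock: 12.65
tcp_pos: [503.6, -207.8, 181.4]
ee_rot: [0.206, 3.134, 0.011]
contact_force: [0.4, 0.7, -7.6]
opening: 20.5
grasp_force: 114.2
```

```bash
sed -i 's/,\.02\*\*2\*DT\])/,.06**2*DT])/' ctl.py; python3 ctl.py 3 503.4 -251 200 -0.132 80 1
```

```text
t12.65 th -0.037 innov -0.023 | phi_m 0.007 cmd 0.009 pitch -0.000 psi -0.131 | tcp [ 503.6 -207.8  181.4] Fz -7.6 area 598 | est [-0.035 -0.022 -0.032]
[{"wx":-0.157,"wy":-0.000,"wz":0.000,"dx":-0.005,"dy":-0.028,"dz":-0.001,"fingers":1},{"wx":-0.131,"wy":0.000,"wz":0.000,"dx":-0.010,"dy":-0.070,"dz":-0.001,"fingers":1},{"wx":-0.054,"wy":-0.000,"wz":0.000,"dx":-0.014,"dy":-0.115,"dz":-0.000,"fingers":1}]
phi [0.133 0.112 0.052] g [ 503.6 -232.2  200.1] v [ -1. -80.  -1.]
```

>>> step_arm:
  increments:
    - {"wx":-0.157,"wy":0.0,"wz":0.0,"dx":-0.005,"dy":-0.028,"dz":-0.001,"fingers":1}
    - {"wx":-0.131,"wy":0.0,"wz":0.0,"dx":-0.01,"dy":-0.07,"dz":-0.001,"fingers":1}
    - {"wx":-0.054,"wy":0.0,"wz":0.0,"dx":-0.014,"dy":-0.115,"dz":0.0,"fingers":1}

```text
clock: 13.0
tcp_pos: [502.2, -234.6, 181.2]
ee_rot: [0.215, 3.13, 0.071]
contact_force: [-0.4, -0.7, -8.0]
opening: 20.4
grasp_force: 114.4
```

```bash
python3 ctl.py 3 503.4 -251 200 -0.132 60 1
```

```text
t13.00 th -0.044 innov -0.017 | phi_m 0.045 cmd 0.052 pitch -0.000 psi -0.137 | tcp [ 502.2 -234.6  181.2] Fz -8.0 area 593 | est [-0.043  0.007 -0.081]
[{"wx":-0.052,"wy":0.000,"wz":0.000,"dx":-0.004,"dy":-0.026,"dz":-0.001,"fingers":1},{"wx":-0.007,"wy":0.000,"wz":0.000,"dx":-0.007,"dy":-0.059,"dz":-0.003,"fingers":1},{"wx":0.053,"wy":0.000,"wz":0.000,"dx":-0.010,"dy":-0.088,"dz":-0.004,"fingers":1}]
phi [0.093 0.058 0.011] g [ 503.4 -249.1  200. ] v [ -1. -49.  -0.]
```

>>> step_arm:
  increments:
    - {"wx":-0.052,"wy":0.0,"wz":0.0,"dx":-0.004,"dy":-0.026,"dz":-0.001,"fingers":1}
    - {"wx":-0.007,"wy":0.0,"wz":0.0,"dx":-0.007,"dy":-0.059,"dz":-0.003,"fingers":1}
    - {"wx":0.053,"wy":0.0,"wz":0.0,"dx":-0.01,"dy":-0.088,"dz":-0.004,"fingers":1}

```text
clock: 13.35
tcp_pos: [502.8, -249.1, 181.2]
ee_rot: [0.208, 3.134, 0.011]
contact_force: [0.3, 0.7, -7.8]
opening: 20.8
grasp_force: 114.4
```

```bash
python3 ctl.py 3 503.4 -251 200 -0.132 60 1
```

```text
t13.35 th -0.026 innov -0.002 | phi_m 0.007 cmd 0.011 pitch -0.000 psi -0.133 | tcp [ 502.8 -249.1  181.2] Fz -7.8 area 580 | est [-0.026  0.049 -0.088]
[{"wx":0.026,"wy":0.000,"wz":-0.000,"dx":-0.001,"dy":-0.014,"dz":-0.000,"fingers":1},{"wx":0.031,"wy":0.000,"wz":-0.000,"dx":-0.001,"dy":-0.014,"dz":-0.000,"fingers":1},{"wx":0.021,"wy":0.000,"wz":0.000,"dx":-0.001,"dy":-0.011,"dz":-0.000,"fingers":1}]
phi [-0.01  -0.014 -0.006] g [ 503.4 -251.   200. ] v [0. 3. 0.]
```

>>> step_arm:
  increments:
    - {"wx":0.026,"wy":0.0,"wz":0.0,"dx":-0.001,"dy":-0.014,"dz":0.0,"fingers":1}
    - {"wx":0.031,"wy":0.0,"wz":0.0,"dx":-0.001,"dy":-0.014,"dz":0.0,"fingers":1}
    - {"wx":0.021,"wy":0.0,"wz":0.0,"dx":-0.001,"dy":-0.011,"dz":0.0,"fingers":1}

```text
clock: 13.7
tcp_pos: [503.1, -249.6, 181.0]
ee_rot: [-0.205, -3.135, 0.008]
contact_force: [-0.0, -0.1, -7.6]
opening: 20.8
grasp_force: 114.3
```

```bash
cat > wr.py <<'E'
from h import *
f=grab_frame('wrist'); save(f,'w3'); K=f['mtx']; Rc=R.from_rotvec(f['rotation'])
g=cv2.cvtColor(f['image'],cv2.COLOR_RGB2GRAY); g=cv2.GaussianBlur(g,(3,3),0)
def toP(uv,z):
    q=(uv-[K[0][2],K[1][2]])/K[0][0]; r=np.linalg.norm(q,axis=1); d=Rc.apply(np.c_[q/r[:,None]*np.sin(r)[:,None],np.cos(r)])
    return f['eye']+d*((z-f['eye'][2])/d[:,2])[:,None]
for l in cv2.createLineSegmentDetector().detect(g)[0][:,0]:
    P=toP(l.reshape(2,2).astype(float),8.); v=P[1]-P[0]; ln=np.hypot(*v[:2]); a=np.arctan2(v[1],v[0]); a=(a+np.pi/4)%(np.pi/2)-np.pi/4
    if ln>30 and np.abs(P[:,:2]-[500,-250]).max()<250: # line's signed offset in frame yaw -.132
        Q=R.from_euler('z',.132).apply(P-[497,-251,0]); print(l.round().astype(int),Q[0,:2].round(1),Q[1,:2].round(1),a.round(3))
E
python3 ctl.py 3 503.4 -251 200 -0.132 60 1 > o.txt; cat o.txt
```

```text
t13.70 th -0.009 innov -0.002 | phi_m -0.005 cmd -0.006 pitch -0.000 psi -0.130 | tcp [ 503.1 -249.6  181. ] Fz -7.6 area 570 | est [-0.009  0.025 -0.095]
[{"wx":-0.038,"wy":0.000,"wz":0.000,"dx":0.000,"dy":0.003,"dz":-0.000,"fingers":1},{"wx":-0.044,"wy":0.000,"wz":0.000,"dx":0.000,"dy":0.003,"dz":-0.000,"fingers":1},{"wx":-0.039,"wy":-0.000,"wz":0.000,"dx":0.000,"dy":0.003,"dz":-0.000,"fingers":1}]
phi [0.024 0.029 0.025] g [ 503.4 -251.   200. ] v [0. 0. 0.]
```

>>> step_arm:
  increments:
    - {"wx":-0.038,"wy":0.0,"wz":0.0,"dx":0.0,"dy":0.003,"dz":0.0,"fingers":1}
    - {"wx":-0.044,"wy":0.0,"wz":0.0,"dx":0.0,"dy":0.003,"dz":0.0,"fingers":1}
    - {"wx":-0.039,"wy":0.0,"wz":0.0,"dx":0.0,"dy":0.003,"dz":0.0,"fingers":1}

```text
clock: 14.05
tcp_pos: [502.6, -251.0, 181.1]
ee_rot: [0.209, 3.132, 0.037]
contact_force: [-0.8, -0.2, -8.1]
opening: 20.8
grasp_force: 114.4
```

```bash
python3 wr.py; python3 ctl.py 3 503.4 -251 200 -0.132 60 1
```

```text
[154 299 182 291] [ 130.5 -144.3] [ 117.4 -106.9] 0.204
[380 290 412 301] [120.5 119.3] [139.5 163.5] -0.538
[394 342 411 354] [200.9 150.5] [226.3 179.9] 0.726
[151 354 167 343] [ 218.3 -166.5] [ 195.5 -139.3] 0.565
[412 344 398 333] [209.1 178. ] [186.6 154. ] 0.686
[164 333 149 345] [ 179.8 -140.4] [ 201.5 -165. ] 0.592
[343 270 355 300] [91.4 72.6] [131.1  90. ] 0.281
[241 261 238 169] [ 78.9 -37. ] [-18.3 -37.1] -0.13
[321 217 319 257] [31.1 45.9] [75.6 45.9] -0.133
[229  64 329  64] [-122.1  -44. ] [-121.8   51.9] -0.135
[451 324 461 297] [183.3 232.9] [141.3 237.2] -0.233
[228 144 227  68] [-43.1 -46.1] [-118.   -45.9] -0.134
[467 301 457 327] [148.8 248.6] [190.5 244.4] -0.232
[311 234 312 296] [49.8 36.5] [123.2  40. ] -0.084
[249 297 251 234] [123.7 -30.5] [ 49.1 -26.3] -0.188
[334  68 333 103] [-118.2   56. ] [-83.4  56. ] -0.133
[333 111 333 146] [-76.   55.9] [-41.6  55.8] -0.136
[323 149 321 209] [-37.7  46.3] [23.1 46.3] -0.132
[426   0 354 152] [-205.6  157.8] [-35.5  77.2] -0.575
[310  59 341   0] [-126.9   33.4] [-191.2   64.7] -0.585
[266 355 301 355] [210.8 -14.3]
[... 310 characters left out ...]
6 -13.8] [ 1.8 20.9] -0.138
[298 190 310 234] [ 2.6 22.2] [49. 35.] 0.137
[252 234 262 191] [ 48.4 -25.1] [  3.4 -13.5] -0.384
[268 144 324 144] [-42.5  -7.2] [-42.6  47.5] -0.129
[313 148 278 148] [-39.   36.5] [-38.9   2.5] -0.127
t14.10 th -0.002 innov 0.002 | phi_m 0.024 cmd 0.025 pitch -0.000 psi -0.133 | tcp [ 502.8 -250.4  181.1] Fz -7.6 area 564 | est [-0.002  0.019 -0.089]
[{"wx":0.033,"wy":0.000,"wz":0.000,"dx":-0.000,"dy":-0.002,"dz":-0.000,"fingers":1},{"wx":0.034,"wy":0.000,"wz":-0.000,"dx":0.000,"dy":-0.003,"dz":-0.000,"fingers":1},{"wx":0.026,"wy":0.000,"wz":0.000,"dx":-0.000,"dy":-0.002,"dz":-0.000,"fingers":1}]
phi [-0.001 -0.002  0.005] g [ 503.4 -251.   200. ] v [0. 0. 0.]
```

View pics/w3.png

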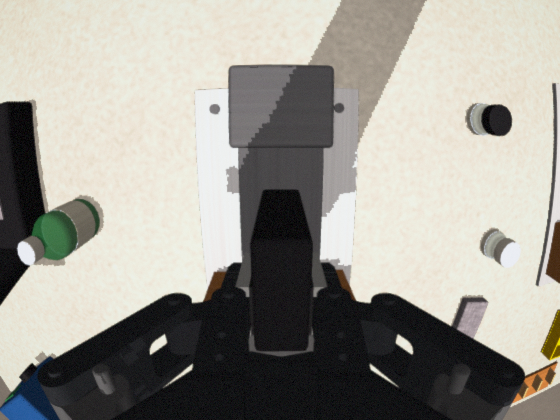

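>>> step_arm:
  increments:
    - {"wx":0.033,"wy":0.0,"wz":0.0,"dx":0.0,"dy":-0.002,"dz":0.0,"fingers":1}
    - {"wx":0.034,"wy":0.0,"wz":0.0,"dx":0.0,"dy":-0.003,"dz":0.0,"fingers":1}
    - {"wx":0.026,"wy":0.0,"wz":0.0,"dx":0.0,"dy":-0.002,"dz":0.0,"fingers":1}

```text
clock: 14.45
tcp_pos: [503.2, -249.4, 181.1]
ee_rot: [0.204, 3.134, 0.007]
contact_force: [0.6, -0.4, -8.3]
opening: 20.7
grasp_force: 114.4
```

```bash
python3 - <<'E'
from h import *
s=state(); f=grab_frame('wrist'); K=f['mtx']
Rt=R.from_rotvec(s['ee_rot']); rel=Rt.inv()*R.from_rotvec(f['rotation']); e=Rt.inv().apply(f['eye']-s['tcp_pos']); print('cam in tool',e.round(1))
def an(tcp,rot,pts,z,o,psi):
    Rt=R.from_rotvec(rot); Rc=Rt*rel; eye=np.array(tcp)+Rt.apply(e)
    q=(np.array(pts,float)-[K[0][2],K[1][2]])/K[0][0]; r=np.linalg.norm(q,axis=1); d=Rc.apply(np.c_[q/r[:,None]*np.sin(r)[:,None],np.cos(r)])
    P=eye+d*((z-eye[2])/d[:,2])[:,None]; print(R.from_euler('z',-psi).apply(P-np.r_[o,0]).round(1)[:,:2].tolist())
# stand b, then stand a (seated), plate corners/edges at z=8
an([502.6,-251,181.1],[.209,3.132,.037],[(196,91),(204,230),(357,91),(354,240)],8,[497,-251],-.132)
an([509.05,202.1,64.1],[.0626,3.1408,0],[(152,72),(165,285),(402,72),(387,290)],8,[502,202],-.04)
E
python3 ctl.py 3 503.4 -251 200 -0.132 60 1
```

```text
cam in tool [  69.4   -0.  -142.4]
[[-96.8, -76.8], [44.3, -74.8], [-96.5, 79.5], [57.0, 82.7]]
[[-98.0, -80.7], [48.6, -83.2], [-97.5, 76.5], [52.4, 77.4]]
t14.50 th 0.009 innov 0.007 | phi_m 0.005 cmd 0.005 pitch -0.001 psi -0.131 | tcp [ 503.  -250.1  181.1] Fz -7.4 area 557 | est [ 0.008  0.02  -0.068]
[{"wx":0.051,"wy":-0.000,"wz":0.000,"dx":-0.000,"dy":-0.004,"dz":-0.000,"fingers":1},{"wx":0.040,"wy":-0.000,"wz":0.000,"dx":-0.000,"dy":-0.003,"dz":-0.000,"fingers":1},{"wx":0.015,"wy":0.000,"wz":0.000,"dx":0.000,"dy":-0.001,"dz":-0.000,"fingers":1}]
phi [-0.036 -0.027 -0.007] g [ 503.4 -251.   200. ] v [0. 0. 0.]
```

>>> step_arm:
  increments:
    - {"wx":0.051,"wy":0.0,"wz":0.0,"dx":0.0,"dy":-0.004,"dz":0.0,"fingers":1}
    - {"wx":0.04,"wy":0.0,"wz":0.0,"dx":0.0,"dy":-0.003,"dz":0.0,"fingers":1}
    - {"wx":0.015,"wy":0.0,"wz":0.0,"dx":0.0,"dy":-0.001,"dz":0.0,"fingers":1}

```text
clock: 14.85
tcp_pos: [503.2, -249.7, 181.0]
ee_rot: [0.204, 3.135, -0.008]
contact_force: [-0.7, 0.1, -7.4]
opening: 20.8
grasp_force: 114.3
```

```bash
python3 ctl.py 4 504.5 -249 110 -0.132 120 1
```

```text
t14.85 th 0.012 innov 0.003 | phi_m -0.005 cmd -0.007 pitch -0.001 psi -0.130 | tcp [ 503.2 -249.7  181. ] Fz -7.4 area 553 | est [ 0.012 -0.011 -0.058]
[{"wx":0.004,"wy":-0.000,"wz":0.000,"dx":-0.000,"dy":0.000,"dz":0.012,"fingers":1},{"wx":-0.007,"wy":0.000,"wz":0.000,"dx":-0.000,"dy":0.002,"dz":0.037,"fingers":1},{"wx":-0.018,"wy":0.000,"wz":-0.000,"dx":-0.001,"dy":0.004,"dz":0.075,"fingers":1},{"wx":-0.024,"wy":-0.000,"wz":-0.000,"dx":-0.001,"dy":0.006,"dz":0.125,"fingers":1}]
phi [-0.01  -0.002  0.007  0.012] g [ 503.7 -250.4  175. ] v [   1.    2. -100.]
```

>>> step_arm:
  increments:
    - {"wx":0.004,"wy":0.0,"wz":0.0,"dx":0.0,"dy":0.0,"dz":0.012,"fingers":1}
    - {"wx":-0.007,"wy":0.0,"wz":0.0,"dx":0.0,"dy":0.002,"dz":0.037,"fingers":1}
    - {"wx":-0.018,"wy":0.0,"wz":0.0,"dx":-0.001,"dy":0.004,"dz":0.075,"fingers":1}
    - {"wx":-0.024,"wy":0.0,"wz":0.0,"dx":-0.001,"dy":0.006,"dz":0.125,"fingers":1}

```text
clock: 15.3
tcp_pos: [503.3, -250.0, 155.5]
ee_rot: [0.207, 3.133, 0.018]
contact_force: [0.7, -0.5, -7.8]
opening: 20.7
grasp_force: 114.4
```

```bash
python3 ctl.py 4 504.5 -249 110 -0.132 120 1
```

```text
t15.30 th 0.010 innov 0.006 | phi_m 0.011 cmd 0.012 pitch -0.001 psi -0.132 | tcp [ 503.3 -250.   155.5] Fz -7.8 area 549 | est [ 0.01   0.004 -0.042]
[{"wx":0.054,"wy":0.000,"wz":0.000,"dx":-0.001,"dy":-0.003,"dz":0.060,"fingers":1},{"wx":0.048,"wy":0.000,"wz":-0.000,"dx":-0.001,"dy":-0.002,"dz":0.120,"fingers":1},{"wx":0.027,"wy":0.000,"wz":0.000,"dx":-0.002,"dy":0.000,"dz":0.180,"fingers":1},{"wx":0.010,"wy":0.000,"wz":0.000,"dx":-0.002,"dy":0.002,"dz":0.230,"fingers":1}]
phi [-0.031 -0.026 -0.01   0.004] g [ 504.3 -249.4  129. ] v [   1.    2. -101.]
```

>>> step_arm:
  increments:
    - {"wx":0.054,"wy":0.0,"wz":0.0,"dx":-0.001,"dy":-0.003,"dz":0.06,"fingers":1}
    - {"wx":0.048,"wy":0.0,"wz":0.0,"dx":-0.001,"dy":-0.002,"dz":0.12,"fingers":1}
    - {"wx":0.027,"wy":0.0,"wz":0.0,"dx":-0.002,"dy":0.0,"dz":0.18,"fingers":1}
    - {"wx":0.01,"wy":0.0,"wz":0.0,"dx":-0.002,"dy":0.002,"dz":0.23,"fingers":1}

```text
clock: 15.75
tcp_pos: [503.3, -248.8, 108.7]
ee_rot: [-0.207, -3.134, -0.008]
contact_force: [0.5, 0.4, -7.4]
opening: 20.4
grasp_force: 114.3
```

```bash
python3 ctl.py 3 504.5 -249 100 -0.132 100 1
```

```text
t15.75 th 0.009 innov 0.003 | phi_m 0.005 cmd 0.004 pitch 0.001 psi -0.132 | tcp [ 503.3 -248.8  108.7] Fz -7.4 area 556 | est [ 0.009 -0.011 -0.034]
[{"wx":0.016,"wy":-0.000,"wz":0.000,"dx":-0.000,"dy":-0.001,"dz":0.050,"fingers":1},{"wx":0.011,"wy":-0.000,"wz":0.000,"dx":-0.001,"dy":0.000,"dz":0.091,"fingers":1},{"wx":0.003,"wy":0.000,"wz":-0.000,"dx":-0.001,"dy":0.001,"dz":0.121,"fingers":1}]
phi [-0.009 -0.005  0.002] g [ 504.5 -249.1  104.7] v [  0.   1. -62.]
```

>>> step_arm:
  increments:
    - {"wx":0.016,"wy":0.0,"wz":0.0,"dx":0.0,"dy":-0.001,"dz":0.05,"fingers":1}
    - {"wx":0.011,"wy":0.0,"wz":0.0,"dx":-0.001,"dy":0.0,"dz":0.091,"fingers":1}
    - {"wx":0.003,"wy":0.0,"wz":0.0,"dx":-0.001,"dy":0.001,"dz":0.121,"fingers":1}

```text
clock: 16.1
tcp_pos: [504.0, -248.1, 85.1]
ee_rot: [0.206, 3.135, 0.003]
contact_force: [-0.0, 0.3, -7.5]
opening: 20.7
grasp_force: 114.3
```

```bash
python3 ctl.py 3 504.5 -249 91 -0.132 60 1
```

```text
t16.10 th 0.006 innov 0.001 | phi_m 0.002 cmd 0.002 pitch 0.000 psi -0.131 | tcp [ 504.  -248.1   85.1] Fz -7.5 area 560 | est [ 0.006 -0.011 -0.03 ]
[{"wx":0.001,"wy":-0.000,"wz":0.000,"dx":-0.000,"dy":0.000,"dz":0.030,"fingers":1},{"wx":-0.002,"wy":0.000,"wz":0.000,"dx":-0.000,"dy":0.000,"dz":0.056,"fingers":1},{"wx":-0.005,"wy":0.000,"wz":0.000,"dx":-0.000,"dy":0.001,"dz":0.069,"fingers":1}]
phi [0.001 0.003 0.006] g [ 504.5 -249.    90.8] v [  0.   0. -27.]
```

>>> step_arm:
  increments:
    - {"wx":0.001,"wy":0.0,"wz":0.0,"dx":0.0,"dy":0.0,"dz":0.03,"fingers":1}
    - {"wx":-0.002,"wy":0.0,"wz":0.0,"dx":0.0,"dy":0.0,"dz":0.056,"fingers":1}
    - {"wx":-0.005,"wy":0.0,"wz":0.0,"dx":0.0,"dy":0.001,"dz":0.069,"fingers":1}

```text
clock: 16.45
tcp_pos: [503.9, -248.2, 71.6]
ee_rot: [0.207, 3.134, 0.008]
contact_force: [0.5, 0.6, -7.6]
opening: 20.9
grasp_force: 114.5
```

```bash
python3 ctl.py 4 504.5 -249 83.5 -0.132 30 1
```

```text
t16.45 th 0.002 innov -0.001 | phi_m 0.005 cmd 0.006 pitch -0.000 psi -0.132 | tcp [ 503.9 -248.2   71.6] Fz -7.6 area 564 | est [ 0.002 -0.012 -0.034]
[{"wx":-0.012,"wy":-0.000,"wz":0.000,"dx":0.000,"dy":0.001,"dz":0.015,"fingers":1},{"wx":-0.011,"wy":-0.000,"wz":0.000,"dx":0.000,"dy":0.001,"dz":0.030,"fingers":1},{"wx":-0.007,"wy":-0.000,"wz":0.000,"dx":0.000,"dy":0.000,"dz":0.037,"fingers":1},{"wx":-0.003,"wy":-0.000,"wz":0.000,"dx":0.000,"dy":-0.000,"dz":0.037,"fingers":1}]
phi [0.015 0.014 0.011 0.008] g [ 504.5 -249.    83.5] v [0. 0. 0.]
```

>>> step_arm:
  increments:
    - {"wx":-0.01,"wy":0.0,"wz":0.0,"dx":0.0,"dy":0.001,"dz":0.014,"fingers":1}
    - {"wx":-0.007,"wy":0.0,"wz":0.0,"dx":0.0,"dy":0.001,"dz":0.026,"fingers":1}
    - {"wx":0.0,"wy":0.0,"wz":0.0,"dx":0.0,"dy":0.0,"dz":0.034,"fingers":1}
    - {"wx":0.007,"wy":0.0,"wz":0.0,"dx":0.0,"dy":0.0,"dz":0.038,"fingers":1}

```text
clock: 16.9
tcp_pos: [504.0, -248.4, 64.4]
ee_rot: [0.207, 3.134, -0.002]
contact_force: [-1.2, 0.1, -6.6]
opening: 20.9
grasp_force: 114.5
```

Run:
```python
from ctl import *
S=pickle.load(open('S.pkl','rb')); S['phi']=0.; s=meas(S); print(s['contact_force'],s['torque'],s['ee_rot']); pickle.dump(S,open('S.pkl','wb'))
```

```text
t16.90 th -0.001 innov 0.000 | phi_m -0.001 cmd 0.000 pitch -0.000 psi -0.132 | tcp [ 504.  -248.4   64.4] Fz -6.6 area 562 | est [-0.001  0.001 -0.034]
[-1.22625113  0.08978784 -6.60298625] [0.08649152 0.25872308 0.02766736] [ 2.07115068e-01  3.13440488e+00 -1.59701331e-03]
```

>>> step_arm:
  increments:
    - {"wx":0,"wy":0,"wz":0,"dx":0,"dy":0,"dz":0.001,"fingers":1}
    - {"wx":0,"wy":0,"wz":0,"dx":0,"dy":0,"dz":0.002,"fingers":1}
    - {"wx":0,"wy":0,"wz":0,"dx":0,"dy":0,"dz":0.003,"fingers":1}
    - {"wx":0,"wy":0,"wz":0,"dx":0,"dy":0,"dz":0.004,"fingers":1}
    - {"wx":0,"wy":0,"wz":0,"dx":0,"dy":0,"dz":0.004,"fingers":1}

```text
clock: 17.45
tcp_pos: [504.1, -248.3, 64.2]
ee_rot: [0.207, 3.134, -0.0]
contact_force: [-1.5, 0.9, -1.3]
opening: 21.2
grasp_force: 115.3
```

Run:
```python
from ctl import *
S=pickle.load(open('S.pkl','rb')); s=meas(S); print(s['contact_force'],s['torque'],s['ee_rot'])
```

```text
t17.45 th -0.001 innov -0.003 | phi_m -0.000 cmd 0.000 pitch -0.001 psi -0.132 | tcp [ 504.1 -248.3   64.2] Fz -1.3 area 558 | est [-0.001 -0.002 -0.04 ]
[-1.52885524  0.87472561 -1.29548247] [ 0.46969347  0.467834   -0.0394123 ] [ 2.06971374e-01  3.13401161e+00 -4.33000502e-04]
```

>>> step_arm:
  increments:
    - {"wx":0,"wy":0,"wz":0,"dx":0,"dy":0,"dz":0.001,"fingers":1}
    - {"wx":0,"wy":0,"wz":0,"dx":0,"dy":0,"dz":0.001,"fingers":1}

```text
clock: 17.7
tcp_pos: [504.1, -248.4, 64.2]
ee_rot: [0.207, 3.134, -0.0]
contact_force: [-4.2, 2.4, 4.3]
opening: 20.4
grasp_force: 116.0
```

>>> step_arm:
  increments:
    - {"wx":0,"wy":0,"wz":0,"dx":0,"dy":0,"dz":0,"fingers":0.7}
    - {"wx":0,"wy":0,"wz":0,"dx":0,"dy":0,"dz":0,"fingers":0.6}
    - {"wx":0,"wy":0,"wz":0,"dx":0,"dy":0,"dz":0,"fingers":0.5}
    - {"wx":0,"wy":0,"wz":0,"dx":0,"dy":0,"dz":0,"fingers":0.4}
    - {"wx":0,"wy":0,"wz":0,"dx":0,"dy":0,"dz":0,"fingers":0.3}
  force: 20

```text
clock: 18.2
tcp_pos: [504.3, -248.5, 63.6]
ee_rot: [0.207, 3.134, -0.002]
contact_force: [-0.6, 0.2, 0.3]
opening: 59.6
grasp_force: 0.0
```

Run:
```python
from ctl import *
S=pickle.load(open('S.pkl','rb')); S['x'][:]=0; S['t']=state()['clock']; s=meas(S); print(s['contact_force'],s['torque'],s['opening'])
f=grab_frame('scene'); cv2.imwrite('pics/fin.png',cv2.resize(f['image'][170:320,100:300],None,fx=3.9,fy=3.9,interpolation=2)[:,:,::-1])
```

```text
t18.20 th 0.001 innov 0.001 | phi_m -0.001 cmd 0.000 pitch -0.001 psi -0.132 | tcp [ 504.3 -248.5   63.6] Fz 0.3 area 561 | est [0.    0.002 0.001]
[-0.60001199  0.16331789  0.32190093] [-0.0012312   0.0125657  -0.00711697] 59.645003778410036
```

View pics/fin.png

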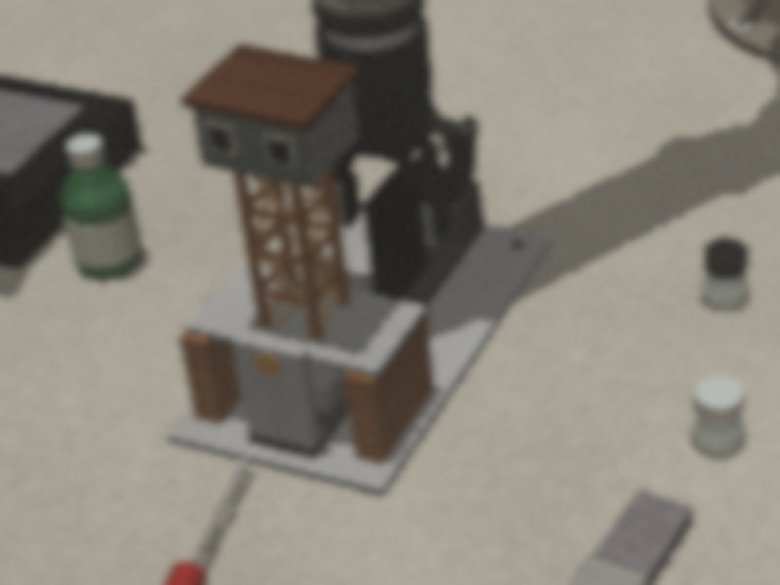

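>>> step_arm:
  increments:
    - {"wx":0,"wy":0,"wz":0,"dx":0,"dy":0,"dz":-0.05,"fingers":0.3}
    - {"wx":0,"wy":0,"wz":0,"dx":0,"dy":0,"dz":-0.15,"fingers":0.2}
    - {"wx":0,"wy":0,"wz":0,"dx":0,"dy":0,"dz":-0.3,"fingers":0.2}
    - {"wx":0,"wy":0,"wz":0,"dx":0,"dy":0,"dz":-0.45,"fingers":0.2}
    - {"wx":0,"wy":0,"wz":0,"dx":0,"dy":0,"dz":-0.6,"fingers":0.2}

```text
clock: 18.8
tcp_pos: [503.9, -248.4, 185.4]
ee_rot: [0.207, 3.134, -0.001]
contact_force: [0.4, -0.6, 0.5]
opening: 68.3
grasp_force: 0.0
```

>>> step_arm:
  increments:
    - {"wx":0,"wy":0,"wz":0,"dx":0.05,"dy":0,"dz":-0.1,"fingers":0.2}
    - {"wx":0,"wy":0,"wz":0,"dx":0.1,"dy":0,"dz":-0.15,"fingers":0.2}
    - {"wx":0,"wy":0,"wz":0,"dx":0.1,"dy":0,"dz":-0.15,"fingers":0.2}
    - {"wx":0,"wy":0,"wz":0,"dx":0.1,"dy":0,"dz":-0.15,"fingers":0.2}

```text
clock: 19.2
tcp_pos: [483.7, -245.3, 212.9]
ee_rot: [0.207, 3.135, -0.0]
contact_force: [0.5, -0.3, -0.3]
opening: 68.4
grasp_force: 0.0
```

Run:
```python
from ctl import *
f=grab_frame('scene'); Hg=np.array([504.3,-248.5,83])+R.from_euler('z',-.132).apply([125,0,0])
S=pickle.load(open('S.pkl','rb')); print(theta(f,Hg,-.132,S['off']), state()['tcp_pos'],state()['contact_force'])
for l in('holder','tower_top','hinge','stand_b'): print(l,[(W(f,d['position']).round(),round(d['confidence'],2)) for d in spot_point(l,f)][:2])
print(close_job())
```

```text
(np.float64(-0.0010000000000000009), array([168.96155535, 191.45510799]), np.int32(561)) [ 483.71459678 -245.14708597  212.49505759] [-0.48933126  0.55154831  0.7140138 ]
holder [(array([ 498., -247.,   11.]), 0.83), (array([ 501., -480.,   -0.]), 0.45)]
tower_top [(array([ 624., -266.,  267.]), 0.69)]
hinge [(array([ 626., -270.,   84.]), 0.61)]
stand_b [(array([506., 198.,   2.]), 0.82), (array([ 497., -251.,    3.]), 0.73)]
the job is handed in; nothing more can be done
None
```

The job is handed in: the holder sits in stand B with the tower's table level over both rails and the gripper clear; the tower stayed upright in the air for about eight seconds (largest measured tilt about 0.06 rad), and the whole job took about 19.5 s.

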